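Level the rocking model holder

TASK

The aluminium model holder rocks on its rest pads because its two screw feet are too short. Turn the two knurled knobs until the holder stands level with all four feet carrying a fair share of its weight, so that it no longer rocks. Work by feel and gently, never driving a foot hard into its pad; leave the holder standing where it is, and leave everything else on the bench alone.

Things in the scene. Friction and masses are not known exactly. Their poses are not given: they have to be found in the camera images.
- holder: aluminium model holder, loose, 0.75 to 1 kg: base plate 150 (x) x 130 (y) x 10 mm on four feet at x = +-60, y = +-50 mm. Origin: middle of the plane of the foot bottoms when evenly set, 16 mm below the plate's underside; z up. The feet at (-60, +50) and (+60, -50) are fixed, those at (-60, -50) and (+60, +50) are screw feet under knobs. Once level its origin is 16 to 17 mm above the bench
- plate_top (a point): middle of the base plate's top face, 26 mm above the holder's origin. At first each screw foot is too short by an unknown 1.5 to 6.3 mm, so the holder rocks about the line through its fixed feet and leans on one screw foot. The rest pins of the screw feet lie 68 mm from that line, the knobs 77 mm. Pressed with 5 N, the steel contacts sink about 0.7 mm besides the pins' give
- carriage: cross slide with clamped grey stone model in the middle of the plate, 50 x 36 mm, reaching 105 mm above the bench; held by friction (8 N), stands up to 9 mm off centre along the holder's y. Origin at the centre of its underside. Needs no handling
- knob_near_grip (a point): on the axis of the upright knurled steel knob (30 mm across, 26 tall) over the screw foot at holder (-60, -50): 50 mm above the holder's origin, 24 above the plate, 10 below the knob's top. Its lower end is a steep face thread: clockwise from above lowers the foot 2.5 mm per rad, the knob keeps its height. Friction 0.06 N m, self-holding; stops about 0.9 rad beyond and 2.7 rad short of even
- knob_far_grip (a point): the same point on the like knob over the screw foot at holder (+60, +50). A gripper that holds a knob also carries that corner: turning changes the vertical force little while the foot hangs clear, then by about 1 N per 0.1 rad once it bears. A foot driven about 0.6 mm past where a 5 N press finds its pin carries its share; 0.5 mm more or less in all shifts about 1 N between the diagonals
- pad_near: rest pad: fixed disc 26 mm across with an upright round-nosed steel pin, 8 mm across, bearing the screw foot of knob_near, at holder (-46, -50) mm. Origin at the centre of the underside, 3 mm above the bench; the pin's tip is 14 mm higher (17 mm above the bench) and gives way on rubber, 0.1 mm per newton, 4 mm at most
- pad_far: rest pad: fixed disc 26 mm across with an upright round-nosed steel pin, 8 mm across, bearing the screw foot of knob_far, at holder (+46, +50) mm. Origin at the centre of the underside, 3 mm above the bench; the pin's tip is 14 mm higher (17 mm above the bench) and gives way on rubber, 0.1 mm per newton, 4 mm at most
- pad_left: rest pad: fixed disc 26 mm across with an upright round-nosed steel pin, 8 mm across, bearing the fixed foot at holder (-60, +50) mm. Origin at the centre of the underside, 3 mm above the bench; the pin's tip is 14 mm higher (17 mm above the bench) and gives way on rubber, 0.1 mm per newton, 4 mm at most
- pad_right: rest pad: fixed disc 26 mm across with an upright round-nosed steel pin, 8 mm across, bearing the fixed foot at holder (+60, -50) mm. Origin at the centre of the underside, 3 mm above the bench; the pin's tip is 14 mm higher (17 mm above the bench) and gives way on rubber, 0.1 mm per newton, 4 mm at most
- die: small grey stone die, upright, 24 mm across, 28 mm tall, standing free beside the holder; origin at the centre of its underside; a bystander
- button: gold-tone casting button with a short sprue stub, 30 mm across, 22 mm tall, beside the holder; origin at the centre of its underside; a bystander
- burr_box: closed teal plastic burr box 75 x 110 x 32 mm; origin at the centre of its underside; a bystander
- palette: milky porcelain palette slab 90 x 130 x 10 mm; origin at the centre of its underside; a bystander
- wax_spatula: thin wax spatula 150 mm long, lying flat; a bystander
- stain_brush: thin brush 160 mm long, lying flat; a bystander
- powder_jar: white ceramic jar 44 mm across, 45 mm tall; origin at the centre of its underside; a bystander
Things that resemble listed ones, but are neither listed nor needed, are in the scene too. Leave any pink look-alike of the holder alone.

How it is judged:
At the end, for the whole second after the job is handed in: Each of the four feet presses on its own rest pad with more than 1 N, the holder's z axis is within 0.017 rad (1 degree) of vertical, and the holder is at rest, within 15 mm of where it stood at the start (contact force between holder and pad_near above 1 N and contact force between holder and pad_far above 1 N and contact force between holder and pad_left above 1 N and contact force between holder and pad_right above 1 N and angle between holder's own z axis and vertical below 0.017 rad and distance of holder from where it was at the start of the episode below 0.015 m and linear speed of holder below 0.005 m/s and angular speed of holder below 0.03 rad/s); the robot touches nothing.
It fails at once if a foot is driven or pressed into its pad with more than 15 N (contact force between holder and pad_near above 15 N or contact force between holder and pad_far above 15 N or contact force between holder and pad_left above 15 N or contact force between holder and pad_right above 15 N).
It fails at once if the holder is tipped more than 0.15 rad or shifted more than 25 mm (angle between holder's own z axis and vertical above 0.15 rad or distance of holder from where it was at the start of the episode above 0.025 m).
It fails at once if a bystander is moved more than 15 mm (distance of any of die, button, burr_box, palette, wax_spatula, stain_brush, powder_jar from where it was at the start of the episode above 0.015 m).
It also fails if it takes over 72 s, if anything falls off the work surface, if the arm or the gripper's body presses on something with over 40 N, if the wrist force passes 120 N, or if a joint passes its speed limit or range.

ROBOT

A 6-joint arm with a two-finger parallel gripper is mounted at the origin on the work surface. World frame = base frame: x ahead of the robot, y to its left, z up, the work surface at z = 0. Lengths are in m, angles in rad, forces in N, time in s.
With the tool pointing down it reaches from about 0.15 to 0.775 m from the base axis. Payload 6.1 kg.
Tool frame: the origin (TCP) lies midway between the tips of the shut fingers; the grasp point (between the pads) lies 19 mm behind it; z points along the fingers, y is the direction in which the jaws open and shut (so a half turn about z gives the same grasp; the last joint's range is limited). The gripper opens to 85 mm and grips with 20 to 120 N. Pads are 22 mm wide; open, the fingers measure 114 mm over their backs; the gripper's body (76 mm by 85 mm) begins 54 mm behind the grasp point. The pads swing forward as they close: fully open they stand 13 mm farther back than shut.
Start: joints at [1.12, 0.126, -0.04, 1.405, 0, 1.571], TCP at [0.229, 0.473, 0.231] pointing down, gripper open.
Joint ranges: [-2.72, 2.72], [-0.95, 1.95], [-1.27, 1.35], [-1.78, 2.02], [-1.46, 1.47], [-3.14, 3.14]. Speed limits (rad/s): [2.39, 2.39, 3.01, 3.14, 3.14, 3.14].

INTERFACE

Orientations are given as a 3x3 rotation matrix whose columns are the frame's x, y, z axes.
In Python, from plant import readout, cams, order gives the robot as it stands.
- The arm moves only by the tool servo_tool, never from a script. Its argument "plan" is a list of rows, each an object of numbers: "x", "y", "z": the shift along the tool's x, y, z in cm; "wx", "wy", "wz": the turn, a rotation vector about the tool's x, y, z in rad; "jaw": the finger opening in cm, from 0 to 8.54. A call has 1 to 20 rows; each row shifts and turns the commanded pose from where the row before left it, along the tool's axes as they then stand; what a row does not reach is not made up. A row lasts 1/12 s, in which the tool goes at most 41.7 mm and 7.16 degrees, less where a joint would pass 70% of its speed; a pose out of reach is approached as far as the arm can. A call is refused whole if a number of a shift passes 4.17 or a number of a turn 0.125, either way. A call with a gripper value outside its range is refused whole. The fingers move at their own pace and stop on an object; the grip force is fixed at half the most. Time passes only in rows, so rows that do not move let the fingers close. It gives the time, the measured TCP pose, the force and the opening at its end, in the units of the state.
- readout.get_obs(): the state, without advancing time (a new reading comes with each control period).
- cams.capture(name): name is "side" or "top"; returns a dict with "img" (384x512x3 uint8, red, green, blue), "fx", "fy", "cx", "cy" (pixels), "rvec" (rotation vector, rad) and "tvec" (3), from world to camera coordinates, as OpenCV has them. Camera axes: x right, y down, z forward; pixel columns grow to the right and rows downward; lengths in m; the calibration is good to about 2 mm. A picture is of the moment at which its call begins. There is no depth.
- order.hand_in(): hands the job in, once; it reports no verdict.
The state is a dict: "time": time; "joints": joint angles; "dq": joint speeds; "effort": joint torques, N m; "tool_pos": TCP position; "tcp_rot": TCP orientation; "contact_force": force on the tool from outside, world axes, zero at the start; "wrist_torque": the same for the moment, N m; "opening": opening from 0.0 (shut) to 1.0 (fully open).
Only numpy, scipy, OpenCV 4.12 (cv2) and the standard library are available. Lean on these libraries where they do the work, as an engineer would, in place of code of your own. Each camera call takes 0.05 s, during which the arm holds its last target.

## Working session

There is one attempt and no reset: what is moved stays moved. The work goes in short steps, Python scripts to look and compute and a tool call to move; the robot and the scene stay as the last step left them, time stands still between calls to the robot, and variables do not carry over. Pictures are saved under pics/ and viewed, and the job is handed in when it is done.

Besides the shell and the picture viewer there is one more tool, called in YAML: its name, and indented under it one key for each argument. servo_tool: Moves the arm, as the interface text tells. Its arguments: {"type":"object","properties":{"plan":{"type":"array"}},"required":["plan"]}

```bash
ls; mkdir -p pics
python3 - <<'E'
from plant import readout,cams
import cv2,numpy as np,pickle
o=readout.get_obs()
for k,v in o.items(): print(k,np.round(v,4).tolist())
for n in("top","side"):
    c=cams.capture(n); pickle.dump(c,open(f"{n}0.pkl","wb"))
    cv2.imwrite(f"pics/{n}0.png",cv2.resize(c["img"][...,::-1],None,fx=1.5,fy=1.5,interpolation=cv2.INTER_CUBIC))
    print(n,{k:np.round(c[k],4).tolist() for k in c if k!="img"})
E
```

```text
pics
time 0.0
joints [1.12, 0.1264, -0.0406, 1.4054, 0.0, 1.5708]
dq [-0.0006, -0.0006, 0.0001, 0.0003, 0.0003, 0.0008]
effort [-0.0025, -43.5913, 35.2926, 0.0171, 0.0, -0.0]
tool_pos [0.2286, 0.4722, 0.2305]
tcp_rot [[-0.9001, 0.4357, -0.0007], [0.4357, 0.9001, -0.0014], [0.0, -0.0016, -1.0]]
contact_force [-0.8425, -0.3307, -0.8101]
wrist_torque [0.0267, -0.0063, 0.0632]
opening 0.9989
top {'fx': 358.7464, 'fy': 358.7464, 'cx': 255.0812, 'cy': 187.4477, 'rvec': [2.1973, -2.1796, 0.0625], 'tvec': [-0.0103, 0.52, 1.0925]}
side {'fx': 486.5619, 'fy': 486.5619, 'cx': 258.8266, 'cy': 191.4, 'rvec': [2.1106, -0.6906, 0.3398], 'tvec': [-0.3956, 0.2414, 1.0055]}
```

View pics/top0.png

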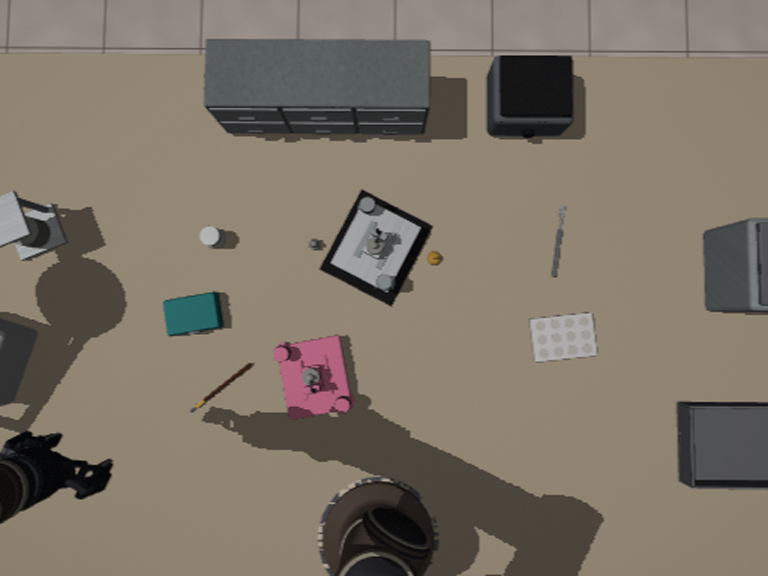

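View pics/side0.png

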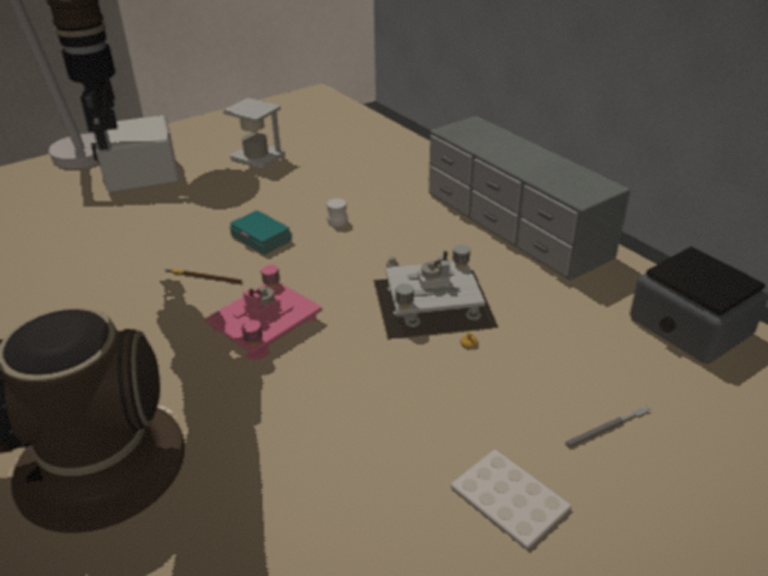

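Candidates, in enlarged-picture pixels: the aluminium holder is at top (376,247) and side (435,288). The pink look-alike is at top (315,377) and side (262,315). I choose the aluminium one and check it in close crops.

Run:
```python
import cv2,numpy as np,pickle
c=pickle.load(open("top0.pkl","rb"))["img"][...,::-1]
a=cv2.resize(c[120:210,195:310],None,fx=6,fy=6,interpolation=cv2.INTER_CUBIC)
cv2.imwrite("pics/topcrop.png",a)
c=pickle.load(open("side0.pkl","rb"))["img"][...,::-1]
a=cv2.resize(c[155:235,240:340],None,fx=7,fy=7,interpolation=cv2.INTER_CUBIC)
cv2.imwrite("pics/sidecrop.png",np.clip(a*1.4,0,255))
```

```text
[ WARN:0@0.109] global loadsave.cpp:1063 imwrite_ Unsupported depth image for selected encoder is fallbacked to CV_8U.
```

View pics/topcrop.png

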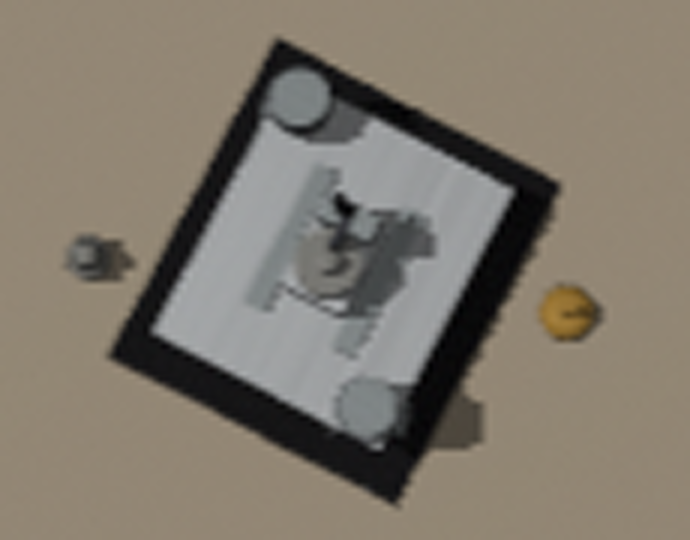

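View pics/sidecrop.png

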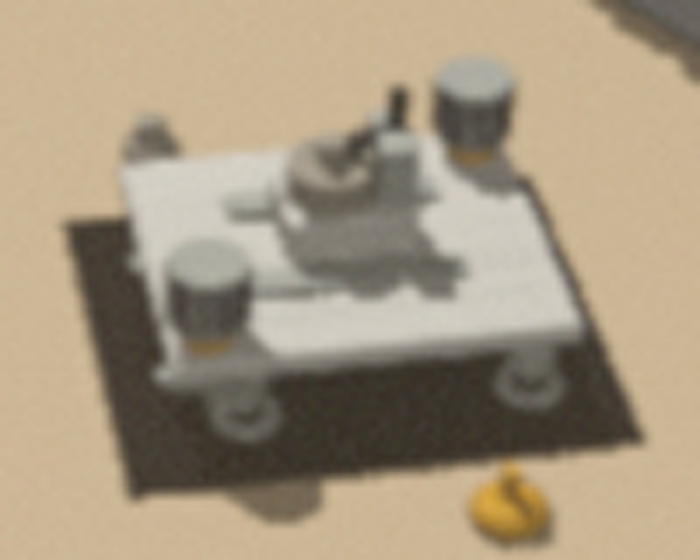

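```bash
cat > h.py <<'E'
import cv2,numpy as np,pickle
def P(c):
    R=cv2.Rodrigues(np.array(c["rvec"]))[0]; return np.array([[c["fx"],0,c["cx"]],[0,c["fy"],c["cy"]],[0,0,1]])@np.c_[R,np.array(c["tvec"])]
def proj(c,X):
    p=P(c)@np.r_[X,1]; return p[:2]/p[2]
def ray(c,uv,z):
    M=P(c); A=M[:,:3]; C=-np.linalg.inv(A)@M[:,3]; d=np.linalg.inv(A)@np.r_[uv,1]; return C+d*(z-C[2])/d[2]
def tri(ct,a,cs,b):
    X=cv2.triangulatePoints(P(ct),P(cs),np.array(a,float).reshape(2,1),np.array(b,float).reshape(2,1))[:,0]; return X[:3]/X[3]
E
python3 - <<'E'
from h import *
ct=pickle.load(open("top0.pkl","rb"));cs=pickle.load(open("side0.pkl","rb"))
t=lambda u,v:(u/6+195-.4,v/6+120-.4); s=lambda u,v:(u/7+240-.4,v/7+155-.4)
A=tri(ct,t(302,97),cs,s(475,82));B=tri(ct,t(369,406),cs,s(210,262))
print(A,B,np.linalg.norm((A-B)[:2]))
for z in(.07,.076,.082): print(z,ray(ct,t(302,97),z),ray(ct,t(369,406),z))
mid=(A+B)/2;d=(A-B);print(mid,np.arctan2(d[1],d[0])-np.arctan2(100,120))
for p in[(515,187),(152,332)]: print(ray(ct,t(*p),.042))
print('mat',[ray(ct,t(*p),0)[:2] for p in[(278,38),(560,187),(398,505),(110,355)]])
print('die,button',ray(ct,t(85,255),.02),ray(ct,t(567,312),.01))
print('stone top',ray(ct,t(330,262),.09))
E
```

```text
[0.66817654 0.02532677 0.07585351] [ 0.51635894 -0.00894643  0.07749534] 0.1556381594203825
0.07 [0.67001923 0.02505893 0.07      ] [ 0.51730875 -0.00927729  0.07      ]
0.076 [0.66877834 0.02485463 0.076     ] [ 0.5169387  -0.00928578  0.076     ]
0.082 [0.66753745 0.02465034 0.082     ] [ 0.51656864 -0.00929428  0.082     ]
[0.59226774 0.00819017 0.07667442] -0.4727077358072286
[ 0.6306012  -0.08218887  0.042     ]
[0.55553035 0.1004328  0.042     ]
mat [array([0.71588424, 0.04042681]), array([ 0.63770913, -0.10860307]), array([ 0.47008778, -0.0246972 ]), array([0.5472834 , 0.12657204])]
die,button [0.59720755 0.13781283 0.02      ] [ 0.57069494 -0.11153357  0.01      ]
stone top [0.58552638 0.01006856 0.09      ]
```

The crops show the silver plate on a dark mat, with grey knobs at top crop (302,97) and (369,406). The die and button stand close by. The holder centre is about (0.592, 0.008) with yaw −0.473, near knob (0.517,−0.009) and far knob (0.668,0.025). I start by shutting the jaws, turning so jaw y lies along the rock line, and going over the left fixed-foot corner.

servo_tool:
  plan:
    - {"wz":-0.122,"z":0.6,"jaw":0}
    - {"wz":-0.122,"z":0.6,"jaw":0}
    - {"wz":-0.122,"z":0.6,"jaw":0}
    - {"wz":-0.122,"z":0.6,"jaw":0}
    - {"wz":-0.122,"z":0.6,"jaw":0}
    - {"wz":-0.122,"z":0.6,"jaw":0}
    - {"wz":-0.122,"z":0.6,"jaw":0}

```text
schema error: expected keys x, y, z, wx, wy, wz, jaw
```

servo_tool:
  plan:
    - {"x":-0.9,"y":-2.89,"z":0.3}
    - {"x":-0.9,"y":-2.89,"z":0.3}
    - {"x":-0.9,"y":-2.89,"z":0.3}
    - {"x":-0.9,"y":-2.89,"z":0.3}
    - {"x":-0.9,"y":-2.89,"z":0.3}
    - {"x":-0.9,"y":-2.89,"z":0.3}
    - {"x":-0.9,"y":-2.89,"z":0.3}
    - {"x":-0.9,"y":-2.89,"z":0.3}
    - {"x":-0.9,"y":-2.89,"z":0.3}
    - {"x":-0.9,"y":-2.89,"z":0.3}
    - {"x":-0.9,"y":-2.89,"z":0.3}
    - {"x":-0.9,"y":-2.89,"z":0.3}
    - {"x":-0.9,"y":-2.89,"z":0.3}
    - {"x":-0.9,"y":-2.89,"z":0.3}
    - {"x":-0.9,"y":-2.89,"z":0.3}
    - {"x":-0.9,"y":-2.89,"z":0.3}
    - {"x":-0.9,"y":-2.89,"z":0.3}
    - {}
    - {}

```text
schema error: expected keys x, y, z, wx, wy, wz, jaw
```

```bash
cat > st.py <<'E'
from plant import readout
import numpy as np,sys
o=readout.get_obs()
for k in("time","joints","tool_pos","tcp_rot","contact_force","wrist_torque","opening"): print(k,np.round(o[k],4).tolist())
R=np.array(o["tcp_rot"]);p=np.array(o["tool_pos"])
T={"left":(.5614,.080),"near":(.517,-.009),"far":(.668,.025),"right":(.623,-.064)}
for n,(x,y) in T.items(): print(n,np.round(100*R.T@(np.array([x,y,p[2]])-p),2))
E
python3 st.py
```

```text
time 0.1
joints [1.12, 0.1263, -0.0405, 1.4054, 0.0, 1.5708]
tool_pos [0.2286, 0.4722, 0.2306]
tcp_rot [[-0.9001, 0.4357, -0.0007], [0.4357, 0.9001, -0.0013], [0.0, -0.0015, -1.0]]
contact_force [-0.1252, -0.2244, 0.2291]
wrist_torque [-0.0161, -0.0078, -0.0027]
opening 1.0007
left [-4.705e+01 -2.080e+01  3.000e-02]
near [-4.693e+01 -3.075e+01  4.000e-02]
far [-5.904e+01 -2.111e+01  3.000e-02]
right [-5.887e+01 -3.108e+01  4.000e-02]
```

servo_tool:
  plan:
    - {"x":0,"y":0,"z":0.6,"wx":0,"wy":0,"wz":-0.122,"jaw":0}
    - {"x":0,"y":0,"z":0.6,"wx":0,"wy":0,"wz":-0.122,"jaw":0}
    - {"x":0,"y":0,"z":0.6,"wx":0,"wy":0,"wz":-0.122,"jaw":0}
    - {"x":0,"y":0,"z":0.6,"wx":0,"wy":0,"wz":-0.122,"jaw":0}
    - {"x":0,"y":0,"z":0.6,"wx":0,"wy":0,"wz":-0.122,"jaw":0}
    - {"x":0,"y":0,"z":0.6,"wx":0,"wy":0,"wz":-0.122,"jaw":0}
    - {"x":0,"y":0,"z":0.6,"wx":0,"wy":0,"wz":-0.122,"jaw":0}

```text
time: 0.68
tool_pos: [0.2286, 0.4723, 0.1885]
tcp_rot: [[-0.917, -0.398, -0.0], [-0.398, 0.917, -0.001], [0.001, -0.001, -1.0]]
contact_force: [0.0, 0.8, 1.2]
opening: 0.008
```

servo_tool:
  plan:
    - {"x":-0.9,"y":-2.89,"z":0.3,"wx":0,"wy":0,"wz":0,"jaw":0}
    - {"x":-0.9,"y":-2.89,"z":0.3,"wx":0,"wy":0,"wz":0,"jaw":0}
    - {"x":-0.9,"y":-2.89,"z":0.3,"wx":0,"wy":0,"wz":0,"jaw":0}
    - {"x":-0.9,"y":-2.89,"z":0.3,"wx":0,"wy":0,"wz":0,"jaw":0}
    - {"x":-0.9,"y":-2.89,"z":0.3,"wx":0,"wy":0,"wz":0,"jaw":0}
    - {"x":-0.9,"y":-2.89,"z":0.3,"wx":0,"wy":0,"wz":0,"jaw":0}
    - {"x":-0.9,"y":-2.89,"z":0.3,"wx":0,"wy":0,"wz":0,"jaw":0}
    - {"x":-0.9,"y":-2.89,"z":0.3,"wx":0,"wy":0,"wz":0,"jaw":0}
    - {"x":-0.9,"y":-2.89,"z":0.3,"wx":0,"wy":0,"wz":0,"jaw":0}
    - {"x":-0.9,"y":-2.89,"z":0.3,"wx":0,"wy":0,"wz":0,"jaw":0}
    - {"x":-0.9,"y":-2.89,"z":0.3,"wx":0,"wy":0,"wz":0,"jaw":0}
    - {"x":-0.9,"y":-2.89,"z":0.3,"wx":0,"wy":0,"wz":0,"jaw":0}
    - {"x":-0.9,"y":-2.89,"z":0.3,"wx":0,"wy":0,"wz":0,"jaw":0}
    - {"x":-0.9,"y":-2.89,"z":0.3,"wx":0,"wy":0,"wz":0,"jaw":0}
    - {"x":-0.9,"y":-2.89,"z":0.3,"wx":0,"wy":0,"wz":0,"jaw":0}
    - {"x":-0.9,"y":-2.89,"z":0.3,"wx":0,"wy":0,"wz":0,"jaw":0}
    - {"x":-0.9,"y":-2.89,"z":0.3,"wx":0,"wy":0,"wz":0,"jaw":0}
    - {"x":0,"y":0,"z":0,"wx":0,"wy":0,"wz":0,"jaw":0}
    - {"x":0,"y":0,"z":0,"wx":0,"wy":0,"wz":0,"jaw":0}

```text
time: 2.27
tool_pos: [0.5624, 0.0795, 0.1373]
tcp_rot: [[-0.921, -0.39, -0.002], [-0.39, 0.921, -0.0], [0.002, 0.001, -1.0]]
contact_force: [-0.3, -0.2, -0.5]
opening: 0.002
```

```bash
python3 st.py
```

```text
time 2.2667
joints [0.1403, 0.2233, -0.1286, 1.2208, 0.0002, -0.2603]
tool_pos [0.5624, 0.0795, 0.1373]
tcp_rot [[-0.9208, -0.39, -0.0019], [-0.39, 0.9208, -0.0001], [0.0018, 0.0007, -1.0]]
contact_force [-0.3311, -0.2176, -0.46]
wrist_torque [-0.011, 0.0273, 0.0014]
opening 0.0018
left [0.07 0.09 0.  ]
near [ 7.63 -6.38  0.01]
far [-7.6  -9.13 -0.02]
right [ 1.000e-02 -1.558e+01 -1.000e-02]
```

servo_tool:
  plan:
    - {"x":0,"y":0,"z":1.5,"wx":0,"wy":0,"wz":0,"jaw":0}
    - {"x":0,"y":0,"z":1.5,"wx":0,"wy":0,"wz":0,"jaw":0}
    - {"x":0,"y":0,"z":1.5,"wx":0,"wy":0,"wz":0,"jaw":0}
    - {"x":0,"y":0,"z":1.5,"wx":0,"wy":0,"wz":0,"jaw":0}
    - {"x":0,"y":0,"z":1.5,"wx":0,"wy":0,"wz":0,"jaw":0}
    - {"x":0,"y":0,"z":1.0,"wx":0,"wy":0,"wz":0,"jaw":0}
    - {"x":0,"y":0,"z":0.5,"wx":0,"wy":0,"wz":0,"jaw":0}
    - {"x":0,"y":0,"z":0,"wx":0,"wy":0,"wz":0,"jaw":0}
    - {"x":0,"y":0,"z":0,"wx":0,"wy":0,"wz":0,"jaw":0}

```text
time: 3.02
tool_pos: [0.5621, 0.0811, 0.0487]
tcp_rot: [[-0.92, -0.393, 0.0], [-0.393, 0.92, 0.0], [-0.0, 0.0, -1.0]]
contact_force: [-0.2, 0.2, 0.1]
opening: -0.003
```

servo_tool:
  plan:
    - {"x":0,"y":0,"z":0.05,"wx":0,"wy":0,"wz":0,"jaw":0}
    - {"x":0,"y":0,"z":0.05,"wx":0,"wy":0,"wz":0,"jaw":0}
    - {"x":0,"y":0,"z":0.05,"wx":0,"wy":0,"wz":0,"jaw":0}
    - {"x":0,"y":0,"z":0,"wx":0,"wy":0,"wz":0,"jaw":0}

```text
time: 3.35
tool_pos: [0.5625, 0.0806, 0.0472]
tcp_rot: [[-0.92, -0.392, 0.001], [-0.392, 0.92, 0.0], [-0.001, -0.0, -1.0]]
contact_force: [0.6, 0.5, 0.1]
opening: -0.002
```

servo_tool:
  plan:
    - {"x":0,"y":0,"z":0.1,"wx":0,"wy":0,"wz":0,"jaw":0}
    - {"x":0,"y":0,"z":0.1,"wx":0,"wy":0,"wz":0,"jaw":0}
    - {"x":0,"y":0,"z":0.1,"wx":0,"wy":0,"wz":0,"jaw":0}
    - {"x":0,"y":0,"z":0,"wx":0,"wy":0,"wz":0,"jaw":0}

```text
time: 3.68
tool_pos: [0.5621, 0.0806, 0.0435]
tcp_rot: [[-0.92, -0.392, -0.0], [-0.392, 0.92, -0.0], [0.0, 0.0, -1.0]]
contact_force: [1.0, 1.2, -0.1]
opening: -0.001
```

servo_tool:
  plan:
    - {"x":0,"y":0,"z":0.05,"wx":0,"wy":0,"wz":0,"jaw":0}
    - {"x":0,"y":0,"z":0.0,"wx":0,"wy":0,"wz":0,"jaw":0}

```text
time: 3.85
tool_pos: [0.5622, 0.0806, 0.0432]
tcp_rot: [[-0.92, -0.392, -0.0], [-0.392, 0.92, -0.0], [0.0, 0.0, -1.0]]
contact_force: [0.4, 0.3, 0.3]
opening: 0.001
```

servo_tool:
  plan:
    - {"x":0,"y":0,"z":0.05,"wx":0,"wy":0,"wz":0,"jaw":0}
    - {"x":0,"y":0,"z":0.0,"wx":0,"wy":0,"wz":0,"jaw":0}

```text
time: 4.02
tool_pos: [0.5622, 0.0807, 0.0427]
tcp_rot: [[-0.92, -0.392, -0.0], [-0.392, 0.92, -0.0], [0.0, 0.0, -1.0]]
contact_force: [-0.7, -0.3, 0.2]
opening: 0.002
```

servo_tool:
  plan:
    - {"x":0,"y":0,"z":0.03,"wx":0,"wy":0,"wz":0,"jaw":0}
    - {"x":0,"y":0,"z":0.0,"wx":0,"wy":0,"wz":0,"jaw":0}

```text
time: 4.18
tool_pos: [0.5622, 0.0807, 0.0424]
tcp_rot: [[-0.92, -0.392, -0.0], [-0.392, 0.92, -0.0], [0.0, 0.0, -1.0]]
contact_force: [-0.1, -0.8, 0.3]
opening: 0.002
```

servo_tool:
  plan:
    - {"x":0,"y":0,"z":0.03,"wx":0,"wy":0,"wz":0,"jaw":0}
    - {"x":0,"y":0,"z":0.0,"wx":0,"wy":0,"wz":0,"jaw":0}

```text
time: 4.35
tool_pos: [0.5622, 0.0807, 0.0422]
tcp_rot: [[-0.92, -0.392, 0.0], [-0.392, 0.92, 0.0], [-0.0, -0.0, -1.0]]
contact_force: [0.3, 0.5, -0.1]
opening: 0.0
```

servo_tool:
  plan:
    - {"x":0,"y":0,"z":0.03,"wx":0,"wy":0,"wz":0,"jaw":0}
    - {"x":0,"y":0,"z":0.0,"wx":0,"wy":0,"wz":0,"jaw":0}

```text
time: 4.52
tool_pos: [0.5623, 0.0807, 0.042]
tcp_rot: [[-0.92, -0.392, 0.0], [-0.392, 0.92, 0.0], [-0.0, 0.0, -1.0]]
contact_force: [-1.0, 1.1, 1.8]
opening: -0.002
```

servo_tool:
  plan:
    - {"x":0,"y":0,"z":0.03,"wx":0,"wy":0,"wz":0,"jaw":0}
    - {"x":0,"y":0,"z":0.0,"wx":0,"wy":0,"wz":0,"jaw":0}

```text
time: 4.68
tool_pos: [0.5623, 0.0807, 0.0418]
tcp_rot: [[-0.92, -0.392, 0.0], [-0.392, 0.92, 0.0], [-0.0, 0.0, -1.0]]
contact_force: [-1.4, -0.6, 2.3]
opening: -0.005
```

servo_tool:
  plan:
    - {"x":0,"y":0,"z":0.03,"wx":0,"wy":0,"wz":0,"jaw":0}
    - {"x":0,"y":0,"z":0.0,"wx":0,"wy":0,"wz":0,"jaw":0}

```text
time: 4.85
tool_pos: [0.5624, 0.0808, 0.0416]
tcp_rot: [[-0.92, -0.392, 0.0], [-0.392, 0.92, 0.0], [-0.0, 0.0, -1.0]]
contact_force: [-1.5, 0.3, 3.8]
opening: 0.002
```

servo_tool:
  plan:
    - {"x":0,"y":0,"z":-2,"wx":0,"wy":0,"wz":0,"jaw":0}
    - {"x":0,"y":0,"z":-2,"wx":0,"wy":0,"wz":0,"jaw":0}
    - {"x":0,"y":0,"z":-2,"wx":0,"wy":0,"wz":0,"jaw":0}
    - {"x":1.92,"y":-1.62,"z":0,"wx":0,"wy":0,"wz":0,"jaw":0}
    - {"x":1.92,"y":-1.62,"z":0,"wx":0,"wy":0,"wz":0,"jaw":0}
    - {"x":1.92,"y":-1.62,"z":0,"wx":0,"wy":0,"wz":0,"jaw":0}
    - {"x":1.92,"y":-1.62,"z":0,"wx":0,"wy":0,"wz":0,"jaw":0}
    - {"x":0,"y":0,"z":1,"wx":0,"wy":0,"wz":0,"jaw":0}
    - {"x":0,"y":0,"z":0.6,"wx":0,"wy":0,"wz":0,"jaw":0}
    - {"x":0,"y":0,"z":0,"wx":0,"wy":0,"wz":0,"jaw":0}

```text
time: 5.68
tool_pos: [0.5163, -0.0089, 0.0836]
tcp_rot: [[-0.92, -0.392, -0.002], [-0.392, 0.92, 0.0], [0.002, 0.001, -1.0]]
contact_force: [-0.4, -1.1, -0.4]
opening: 0.001
```

```bash
python3 st.py
python3 - <<'E'
from plant import cams
from h import *
out=[]
for n,w in(("top",(120,210,195,310)),("side",(150,240,235,350))):
    c=cams.capture(n)["img"][...,::-1]
    cv2.imwrite(f"pics/{n}1.png",cv2.resize(c[w[0]:w[1],w[2]:w[3]],None,fx=6,fy=6,interpolation=cv2.INTER_CUBIC))
E
```

```text
time 5.6833
joints [-0.0174, 0.1537, -0.3346, 1.0848, 0.0003, -0.4202]
tool_pos [0.5163, -0.0089, 0.0836]
tcp_rot [[-0.92, -0.392, -0.0023], [-0.392, 0.92, 0.0003], [0.002, 0.0012, -1.0]]
contact_force [-0.3531, -1.0887, -0.3953]
wrist_torque [-0.0143, -0.0315, -0.0489]
opening 0.0014
left [-7.64  6.41 -0.01]
near [-0.07 -0.04 -0.  ]
far [-15.29  -2.83  -0.03]
right [-7.66 -9.25 -0.03]
```

View pics/side1.png

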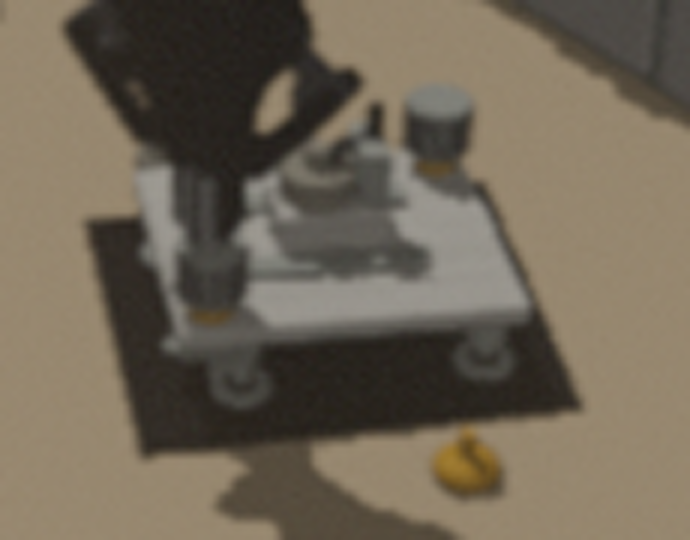

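The fingertips sit right above the near knob, at crop (212,248). I press down gently.

servo_tool:
  plan:
    - {"x":0,"y":0,"z":0.1,"wx":0,"wy":0,"wz":0,"jaw":0}
    - {"x":0,"y":0,"z":0.1,"wx":0,"wy":0,"wz":0,"jaw":0}
    - {"x":0,"y":0,"z":0.1,"wx":0,"wy":0,"wz":0,"jaw":0}
    - {"x":0,"y":0,"z":0.1,"wx":0,"wy":0,"wz":0,"jaw":0}
    - {"x":0,"y":0,"z":0.1,"wx":0,"wy":0,"wz":0,"jaw":0}
    - {"x":0,"y":0,"z":0,"wx":0,"wy":0,"wz":0,"jaw":0}

```text
time: 6.28
tool_pos: [0.517, -0.009, 0.0801]
tcp_rot: [[-0.92, -0.393, -0.0], [-0.393, 0.92, -0.0], [0.0, 0.0, -1.0]]
contact_force: [0.1, -0.4, 1.2]
opening: 0.001
```

servo_tool:
  plan:
    - {"x":0,"y":0,"z":0.05,"wx":0,"wy":0,"wz":0,"jaw":0}
    - {"x":0,"y":0,"z":0.05,"wx":0,"wy":0,"wz":0,"jaw":0}
    - {"x":0,"y":0,"z":0,"wx":0,"wy":0,"wz":0,"jaw":0}

```text
time: 6.53
tool_pos: [0.517, -0.0091, 0.0793]
tcp_rot: [[-0.92, -0.392, 0.0], [-0.392, 0.92, -0.0], [0.0, -0.0, -1.0]]
contact_force: [-0.3, -0.2, 0.7]
opening: 0.001
```

servo_tool:
  plan:
    - {"x":0,"y":0,"z":0.05,"wx":0,"wy":0,"wz":0,"jaw":0}
    - {"x":0,"y":0,"z":0,"wx":0,"wy":0,"wz":0,"jaw":0}

```text
time: 6.7
tool_pos: [0.517, -0.0091, 0.0787]
tcp_rot: [[-0.92, -0.392, -0.0], [-0.392, 0.92, -0.0], [0.0, -0.0, -1.0]]
contact_force: [0.6, -0.1, 0.1]
opening: 0.003
```

servo_tool:
  plan:
    - {"x":0,"y":0,"z":0.05,"wx":0,"wy":0,"wz":0,"jaw":0}
    - {"x":0,"y":0,"z":0,"wx":0,"wy":0,"wz":0,"jaw":0}

```text
time: 6.87
tool_pos: [0.517, -0.0091, 0.0782]
tcp_rot: [[-0.92, -0.392, 0.0], [-0.392, 0.92, 0.0], [-0.0, 0.0, -1.0]]
contact_force: [-0.1, -0.3, -0.0]
opening: 0.002
```

servo_tool:
  plan:
    - {"x":0,"y":0,"z":0.05,"wx":0,"wy":0,"wz":0,"jaw":0}
    - {"x":0,"y":0,"z":0.05,"wx":0,"wy":0,"wz":0,"jaw":0}
    - {"x":0,"y":0,"z":0,"wx":0,"wy":0,"wz":0,"jaw":0}

```text
time: 7.12
tool_pos: [0.517, -0.009, 0.0771]
tcp_rot: [[-0.92, -0.392, -0.0], [-0.392, 0.92, 0.0], [0.0, 0.0, -1.0]]
contact_force: [-0.3, -0.3, 0.1]
opening: -0.001
```

servo_tool:
  plan:
    - {"x":0,"y":0,"z":0.05,"wx":0,"wy":0,"wz":0,"jaw":0}
    - {"x":0,"y":0,"z":0.05,"wx":0,"wy":0,"wz":0,"jaw":0}
    - {"x":0,"y":0,"z":0,"wx":0,"wy":0,"wz":0,"jaw":0}

```text
time: 7.37
tool_pos: [0.517, -0.0091, 0.0762]
tcp_rot: [[-0.92, -0.392, -0.0], [-0.392, 0.92, 0.0], [0.0, 0.0, -1.0]]
contact_force: [-0.3, 0.5, -0.7]
opening: -0.0
```

servo_tool:
  plan:
    - {"x":0,"y":0,"z":0.05,"wx":0,"wy":0,"wz":0,"jaw":0}
    - {"x":0,"y":0,"z":0.0,"wx":0,"wy":0,"wz":0,"jaw":0}

```text
time: 7.53
tool_pos: [0.517, -0.0091, 0.0757]
tcp_rot: [[-0.92, -0.392, -0.0], [-0.392, 0.92, 0.0], [0.0, 0.0, -1.0]]
contact_force: [0.6, 0.1, -0.4]
opening: -0.005
```

servo_tool:
  plan:
    - {"x":0,"y":0,"z":0.05,"wx":0,"wy":0,"wz":0,"jaw":0}
    - {"x":0,"y":0,"z":0.0,"wx":0,"wy":0,"wz":0,"jaw":0}

```text
time: 7.7
tool_pos: [0.517, -0.0091, 0.0752]
tcp_rot: [[-0.92, -0.392, -0.0], [-0.392, 0.92, -0.0], [0.0, 0.0, -1.0]]
contact_force: [0.0, -0.4, -0.4]
opening: 0.005
```

servo_tool:
  plan:
    - {"x":0,"y":0,"z":0.05,"wx":0,"wy":0,"wz":0,"jaw":0}
    - {"x":0,"y":0,"z":0.05,"wx":0,"wy":0,"wz":0,"jaw":0}
    - {"x":0,"y":0,"z":0,"wx":0,"wy":0,"wz":0,"jaw":0}

```text
time: 7.95
tool_pos: [0.5169, -0.0091, 0.0741]
tcp_rot: [[-0.92, -0.392, -0.0], [-0.392, 0.92, 0.0], [0.0, 0.0, -1.0]]
contact_force: [-0.6, 1.0, 0.4]
opening: -0.007
```

servo_tool:
  plan:
    - {"x":0,"y":0,"z":0.05,"wx":0,"wy":0,"wz":0,"jaw":0}
    - {"x":0,"y":0,"z":0.05,"wx":0,"wy":0,"wz":0,"jaw":0}
    - {"x":0,"y":0,"z":0,"wx":0,"wy":0,"wz":0,"jaw":0}

```text
time: 8.2
tool_pos: [0.517, -0.0091, 0.0732]
tcp_rot: [[-0.92, -0.392, -0.0], [-0.392, 0.92, -0.0], [0.0, -0.0, -1.0]]
contact_force: [-0.4, -0.0, -0.2]
opening: -0.001
```

servo_tool:
  plan:
    - {"x":0,"y":0,"z":0.05,"wx":0,"wy":0,"wz":0,"jaw":0}
    - {"x":0,"y":0,"z":0.05,"wx":0,"wy":0,"wz":0,"jaw":0}
    - {"x":0,"y":0,"z":0.0,"wx":0,"wy":0,"wz":0,"jaw":0}

```text
time: 8.45
tool_pos: [0.5168, -0.0092, 0.0726]
tcp_rot: [[-0.92, -0.392, -0.0], [-0.392, 0.92, -0.0], [0.0, -0.0, -1.0]]
contact_force: [-2.1, -0.6, 4.4]
opening: -0.002
```

servo_tool:
  plan:
    - {"x":0,"y":0,"z":0.05,"wx":0,"wy":0,"wz":0,"jaw":0}
    - {"x":0,"y":0,"z":0.0,"wx":0,"wy":0,"wz":0,"jaw":0}

```text
time: 8.62
tool_pos: [0.5168, -0.0092, 0.0723]
tcp_rot: [[-0.92, -0.392, -0.0], [-0.392, 0.92, -0.0], [0.0, -0.0, -1.0]]
contact_force: [-3.4, -0.8, 7.4]
opening: -0.001
```

servo_tool:
  plan:
    - {"x":0,"y":0,"z":-0.5,"wx":0,"wy":0,"wz":0,"jaw":0}
    - {"x":0,"y":0,"z":-2.5,"wx":0,"wy":0,"wz":0,"jaw":0}
    - {"x":0,"y":0,"z":-2.5,"wx":0,"wy":0,"wz":0,"jaw":0}
    - {"x":-3.05,"y":-0.56,"z":0,"wx":0,"wy":0,"wz":0,"jaw":0}
    - {"x":-3.05,"y":-0.56,"z":0,"wx":0,"wy":0,"wz":0,"jaw":0}
    - {"x":-3.05,"y":-0.56,"z":0,"wx":0,"wy":0,"wz":0,"jaw":0}
    - {"x":-3.05,"y":-0.56,"z":0,"wx":0,"wy":0,"wz":0,"jaw":0}
    - {"x":-3.05,"y":-0.56,"z":0,"wx":0,"wy":0,"wz":0,"jaw":0}
    - {"x":0,"y":0,"z":1.5,"wx":0,"wy":0,"wz":0,"jaw":0}
    - {"x":0,"y":0,"z":1.5,"wx":0,"wy":0,"wz":0,"jaw":0}
    - {"x":0,"y":0,"z":1.0,"wx":0,"wy":0,"wz":0,"jaw":0}
    - {"x":0,"y":0,"z":0,"wx":0,"wy":0,"wz":0,"jaw":0}

```text
time: 9.62
tool_pos: [0.6668, 0.025, 0.0837]
tcp_rot: [[-0.92, -0.392, -0.005], [-0.392, 0.92, -0.0], [0.004, 0.002, -1.0]]
contact_force: [0.3, -0.6, 0.3]
opening: -0.001
```

```bash
python3 st.py|grep -v joints
python3 - <<'E'
from plant import cams
from h import *
for n,w in(("top",(120,210,195,310)),("side",(150,240,235,350))):
    c=cams.capture(n)["img"][...,::-1]
    cv2.imwrite(f"pics/{n}2.png",cv2.resize(c[w[0]:w[1],w[2]:w[3]],None,fx=6,fy=6,interpolation=cv2.INTER_CUBIC))
E
```

```text
time 9.6167
tool_pos [0.6668, 0.025, 0.0837]
tcp_rot [[-0.9198, -0.3924, -0.0046], [-0.3924, 0.9198, -0.0001], [0.0043, 0.0018, -1.0]]
contact_force [0.3118, -0.596, 0.2542]
wrist_torque [-0.009, 0.0203, -0.0129]
opening -0.0011
left [7.54 9.19 0.05]
near [15.12  2.75  0.07]
far [-0.11 -0.05 -0.  ]
right [ 7.52 -6.47  0.02]
```

View pics/side2.png

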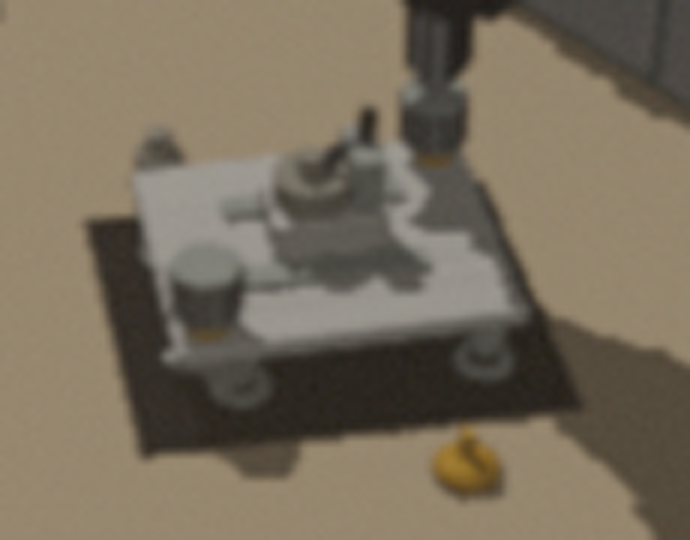

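Fingers are above the far knob, at crop (433,88). The plate's near corner now sits lower, at row ~360 against ~345 before, so the holder rests on either side as left. I press the far knob.

servo_tool:
  plan:
    - {"x":-0.05,"y":0,"z":0.1,"wx":0,"wy":0,"wz":0,"jaw":0}
    - {"x":0,"y":0,"z":0.1,"wx":0,"wy":0,"wz":0,"jaw":0}
    - {"x":0,"y":0,"z":0.05,"wx":0,"wy":0,"wz":0,"jaw":0}
    - {"x":0,"y":0,"z":0.05,"wx":0,"wy":0,"wz":0,"jaw":0}
    - {"x":0,"y":0,"z":0,"wx":0,"wy":0,"wz":0,"jaw":0}

```text
time: 10.13
tool_pos: [0.6688, 0.0252, 0.0842]
tcp_rot: [[-0.92, -0.392, 0.001], [-0.392, 0.92, 0.0], [-0.001, -0.0, -1.0]]
contact_force: [0.2, -1.0, 0.4]
opening: 0.001
```

servo_tool:
  plan:
    - {"x":0,"y":0,"z":0.05,"wx":0,"wy":0,"wz":0,"jaw":0}
    - {"x":0,"y":0,"z":0.05,"wx":0,"wy":0,"wz":0,"jaw":0}
    - {"x":0,"y":0,"z":0.05,"wx":0,"wy":0,"wz":0,"jaw":0}
    - {"x":0,"y":0,"z":0.05,"wx":0,"wy":0,"wz":0,"jaw":0}
    - {"x":0,"y":0,"z":0.0,"wx":0,"wy":0,"wz":0,"jaw":0}

```text
time: 10.55
tool_pos: [0.6686, 0.0252, 0.0816]
tcp_rot: [[-0.92, -0.392, -0.0], [-0.392, 0.92, -0.0], [0.0, 0.0, -1.0]]
contact_force: [-0.3, -0.1, 0.6]
opening: 0.0
```

servo_tool:
  plan:
    - {"x":0,"y":0,"z":0.05,"wx":0,"wy":0,"wz":0,"jaw":0}
    - {"x":0,"y":0,"z":0.05,"wx":0,"wy":0,"wz":0,"jaw":0}
    - {"x":0,"y":0,"z":0.0,"wx":0,"wy":0,"wz":0,"jaw":0}

```text
time: 10.8
tool_pos: [0.6687, 0.0252, 0.0807]
tcp_rot: [[-0.92, -0.392, -0.0], [-0.392, 0.92, -0.0], [0.0, 0.0, -1.0]]
contact_force: [0.2, 0.8, -0.3]
opening: -0.003
```

servo_tool:
  plan:
    - {"x":0,"y":0,"z":0.05,"wx":0,"wy":0,"wz":0,"jaw":0}
    - {"x":0,"y":0,"z":0.05,"wx":0,"wy":0,"wz":0,"jaw":0}
    - {"x":0,"y":0,"z":0.0,"wx":0,"wy":0,"wz":0,"jaw":0}

```text
time: 11.05
tool_pos: [0.6687, 0.0252, 0.0797]
tcp_rot: [[-0.92, -0.392, -0.0], [-0.392, 0.92, 0.0], [0.0, 0.0, -1.0]]
contact_force: [-0.3, 0.2, 1.1]
opening: -0.002
```

servo_tool:
  plan:
    - {"x":0,"y":0,"z":0.05,"wx":0,"wy":0,"wz":0,"jaw":0}
    - {"x":0,"y":0,"z":0.05,"wx":0,"wy":0,"wz":0,"jaw":0}
    - {"x":0,"y":0,"z":0.0,"wx":0,"wy":0,"wz":0,"jaw":0}

```text
time: 11.3
tool_pos: [0.6687, 0.0252, 0.0787]
tcp_rot: [[-0.92, -0.392, -0.0], [-0.392, 0.92, 0.0], [0.0, 0.0, -1.0]]
contact_force: [-0.4, 0.2, -0.3]
opening: -0.0
```

servo_tool:
  plan:
    - {"x":0,"y":0,"z":0.05,"wx":0,"wy":0,"wz":0,"jaw":0}
    - {"x":0,"y":0,"z":0.05,"wx":0,"wy":0,"wz":0,"jaw":0}
    - {"x":0,"y":0,"z":0.0,"wx":0,"wy":0,"wz":0,"jaw":0}

```text
time: 11.55
tool_pos: [0.6687, 0.0252, 0.0777]
tcp_rot: [[-0.92, -0.392, -0.0], [-0.392, 0.92, -0.0], [0.0, 0.0, -1.0]]
contact_force: [-0.3, -0.3, -1.0]
opening: -0.001
```

servo_tool:
  plan:
    - {"x":0,"y":0,"z":0.05,"wx":0,"wy":0,"wz":0,"jaw":0}
    - {"x":0,"y":0,"z":0.05,"wx":0,"wy":0,"wz":0,"jaw":0}
    - {"x":0,"y":0,"z":0.0,"wx":0,"wy":0,"wz":0,"jaw":0}

```text
time: 11.8
tool_pos: [0.6686, 0.0252, 0.0766]
tcp_rot: [[-0.92, -0.392, -0.0], [-0.392, 0.92, -0.0], [0.0, 0.0, -1.0]]
contact_force: [1.0, 0.5, 0.1]
opening: -0.001
```

servo_tool:
  plan:
    - {"x":0,"y":0,"z":0.05,"wx":0,"wy":0,"wz":0,"jaw":0}
    - {"x":0,"y":0,"z":0.05,"wx":0,"wy":0,"wz":0,"jaw":0}
    - {"x":0,"y":0,"z":0.0,"wx":0,"wy":0,"wz":0,"jaw":0}

```text
time: 12.05
tool_pos: [0.6687, 0.0252, 0.0757]
tcp_rot: [[-0.92, -0.392, -0.0], [-0.392, 0.92, -0.0], [0.0, 0.0, -1.0]]
contact_force: [-1.1, 0.1, 0.6]
opening: -0.002
```

servo_tool:
  plan:
    - {"x":0,"y":0,"z":0.05,"wx":0,"wy":0,"wz":0,"jaw":0}
    - {"x":0,"y":0,"z":0.05,"wx":0,"wy":0,"wz":0,"jaw":0}
    - {"x":0,"y":0,"z":0.0,"wx":0,"wy":0,"wz":0,"jaw":0}

```text
time: 12.3
tool_pos: [0.6687, 0.0252, 0.0746]
tcp_rot: [[-0.92, -0.392, -0.0], [-0.392, 0.92, 0.0], [0.0, 0.0, -1.0]]
contact_force: [0.2, -0.2, -0.4]
opening: -0.001
```

servo_tool:
  plan:
    - {"x":0,"y":0,"z":0.05,"wx":0,"wy":0,"wz":0,"jaw":0}
    - {"x":0,"y":0,"z":0.0,"wx":0,"wy":0,"wz":0,"jaw":0}

```text
time: 12.47
tool_pos: [0.6687, 0.0252, 0.0742]
tcp_rot: [[-0.92, -0.392, -0.0], [-0.392, 0.92, 0.0], [0.0, 0.0, -1.0]]
contact_force: [0.1, -0.0, 0.0]
opening: -0.001
```

servo_tool:
  plan:
    - {"x":0,"y":0,"z":0.05,"wx":0,"wy":0,"wz":0,"jaw":0}
    - {"x":0,"y":0,"z":0.0,"wx":0,"wy":0,"wz":0,"jaw":0}

```text
time: 12.63
tool_pos: [0.6687, 0.0252, 0.0737]
tcp_rot: [[-0.92, -0.392, -0.0], [-0.392, 0.92, -0.0], [0.0, 0.0, -1.0]]
contact_force: [0.6, 0.1, 0.7]
opening: -0.001
```

servo_tool:
  plan:
    - {"x":0,"y":0,"z":0.05,"wx":0,"wy":0,"wz":0,"jaw":0}
    - {"x":0,"y":0,"z":0.0,"wx":0,"wy":0,"wz":0,"jaw":0}

```text
time: 12.8
tool_pos: [0.6687, 0.0252, 0.0732]
tcp_rot: [[-0.92, -0.392, -0.0], [-0.392, 0.92, -0.0], [0.0, 0.0, -1.0]]
contact_force: [-0.3, -0.2, -0.1]
opening: 0.001
```

servo_tool:
  plan:
    - {"x":0,"y":0,"z":0.05,"wx":0,"wy":0,"wz":0,"jaw":0}
    - {"x":0,"y":0,"z":0.0,"wx":0,"wy":0,"wz":0,"jaw":0}

```text
time: 12.97
tool_pos: [0.6689, 0.0253, 0.0729]
tcp_rot: [[-0.92, -0.392, 0.0], [-0.392, 0.92, 0.0], [-0.0, -0.0, -1.0]]
contact_force: [-0.1, 0.8, 1.5]
opening: 0.0
```

servo_tool:
  plan:
    - {"x":0,"y":0,"z":0.05,"wx":0,"wy":0,"wz":0,"jaw":0}
    - {"x":0,"y":0,"z":0.0,"wx":0,"wy":0,"wz":0,"jaw":0}

```text
time: 13.13
tool_pos: [0.669, 0.0253, 0.0726]
tcp_rot: [[-0.92, -0.392, 0.001], [-0.392, 0.92, 0.0], [-0.001, -0.0, -1.0]]
contact_force: [-0.0, 0.1, 2.1]
opening: 0.003
```

servo_tool:
  plan:
    - {"x":0,"y":0,"z":0.05,"wx":0,"wy":0,"wz":0,"jaw":0}
    - {"x":0,"y":0,"z":0.0,"wx":0,"wy":0,"wz":0,"jaw":0}

```text
time: 13.3
tool_pos: [0.6692, 0.0253, 0.0723]
tcp_rot: [[-0.92, -0.392, 0.001], [-0.392, 0.92, 0.0], [-0.001, -0.0, -1.0]]
contact_force: [0.5, 0.5, 4.7]
opening: 0.005
```

Both feet first bear near z = 73.1–73.2 mm at the knob top, and a level top is about 76.4. Each foot is therefore about 2.9 mm short. I now grip the far knob, which is the low side.

servo_tool:
  plan:
    - {"x":0,"y":0,"z":-0.5,"wx":0,"wy":0,"wz":0,"jaw":0}
    - {"x":0,"y":0,"z":-1.5,"wx":0,"wy":0,"wz":0,"jaw":4.6}
    - {"x":0,"y":0,"z":-1.2,"wx":0,"wy":0,"wz":0,"jaw":4.6}
    - {"x":0,"y":0,"z":0,"wx":0,"wy":0,"wz":0,"jaw":4.6}
    - {"x":0,"y":0,"z":0,"wx":0,"wy":0,"wz":0,"jaw":4.6}
    - {"x":0,"y":0,"z":0,"wx":0,"wy":0,"wz":0,"jaw":4.6}

```text
time: 13.8
tool_pos: [0.6686, 0.0252, 0.1034]
tcp_rot: [[-0.92, -0.392, -0.0], [-0.392, 0.92, -0.0], [0.0, 0.0, -1.0]]
contact_force: [0.8, 0.4, 0.1]
opening: 0.54
```

```bash
python3 st.py|grep -v joints
python3 - <<'E'
from plant import cams
from h import *
for n,w in(("top",(110,200,195,310)),("side",(150,240,235,350))):
    c=cams.capture(n)["img"][...,::-1]
    cv2.imwrite(f"pics/{n}3.png",cv2.resize(c[w[0]:w[1],w[2]:w[3]],None,fx=6,fy=6,interpolation=cv2.INTER_CUBIC))
E
```

```text
time 13.8
tool_pos [0.6686, 0.0252, 0.1034]
tcp_rot [[-0.9198, -0.3924, -0.0003], [-0.3924, 0.9198, -0.0001], [0.0003, 0.0001, -1.0]]
contact_force [0.7542, 0.3728, 0.1476]
wrist_torque [0.0361, -0.0402, 0.0117]
opening 0.54
left [7.71 9.25 0.  ]
near [1.528e+01 2.800e+00 1.000e-02]
far [0.06 0.01 0.  ]
right [ 7.69 -6.41  0.  ]
```

View pics/side3.png

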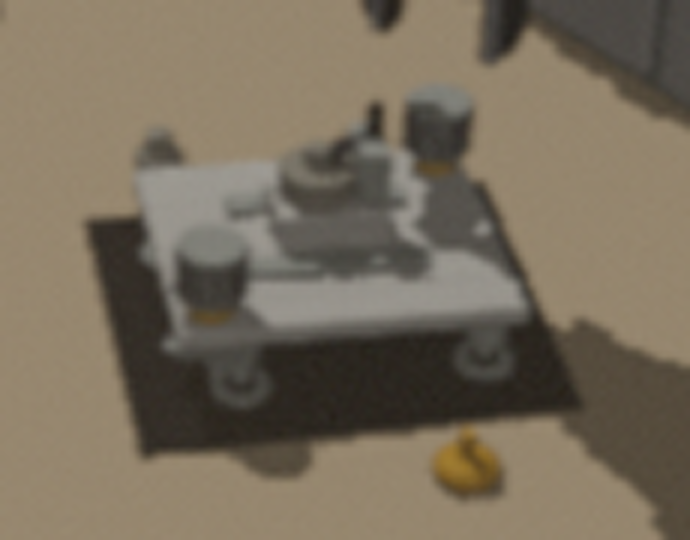

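View pics/top3.png

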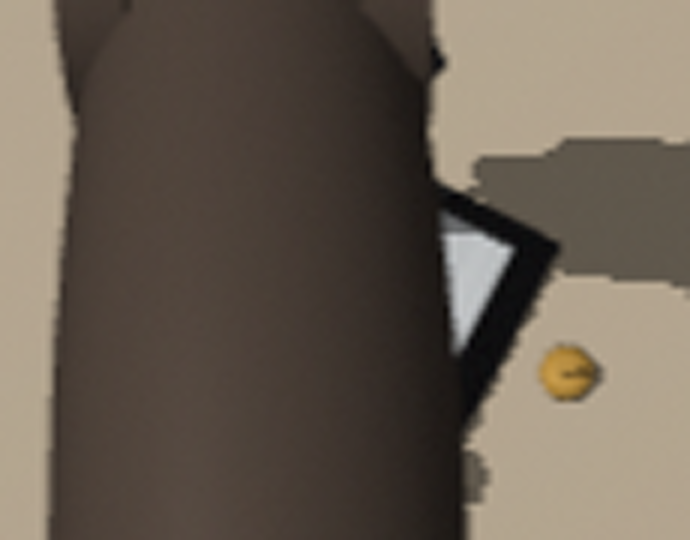

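servo_tool:
  plan:
    - {"x":0,"y":0,"z":1.5,"wx":0,"wy":0,"wz":0,"jaw":4.6}
    - {"x":0,"y":0,"z":1.5,"wx":0,"wy":0,"wz":0,"jaw":4.6}
    - {"x":0,"y":0,"z":1.4,"wx":0,"wy":0,"wz":0,"jaw":4.6}
    - {"x":0,"y":0,"z":0.7,"wx":0,"wy":0,"wz":0,"jaw":4.6}
    - {"x":0,"y":0,"z":0.3,"wx":0,"wy":0,"wz":0,"jaw":4.6}
    - {"x":0,"y":0,"z":0,"wx":0,"wy":0,"wz":0,"jaw":4.6}

```text
time: 14.4
tool_pos: [0.6681, 0.0252, 0.0487]
tcp_rot: [[-0.92, -0.392, -0.002], [-0.392, 0.92, -0.0], [0.002, 0.001, -1.0]]
contact_force: [-0.0, -0.8, -0.3]
opening: 0.538
```

servo_tool:
  plan:
    - {"x":0,"y":0,"z":0,"wx":0,"wy":0,"wz":0,"jaw":3.4}
    - {"x":0,"y":0,"z":0,"wx":0,"wy":0,"wz":0,"jaw":3.2}
    - {"x":0,"y":0,"z":0,"wx":0,"wy":0,"wz":0,"jaw":3}
    - {"x":0,"y":0,"z":0,"wx":0,"wy":0,"wz":0,"jaw":2.6}
    - {"x":0,"y":0,"z":0,"wx":0,"wy":0,"wz":0,"jaw":2.0}
    - {"x":0,"y":0,"z":0,"wx":0,"wy":0,"wz":0,"jaw":2.0}

```text
time: 14.9
tool_pos: [0.6694, 0.0254, 0.0506]
tcp_rot: [[-0.92, -0.392, 0.002], [-0.392, 0.92, 0.0], [-0.002, -0.0, -1.0]]
contact_force: [0.5, 2.1, 2.4]
opening: 0.328
```

```bash
python3 st.py|grep -v joints
```

```text
time 14.9
tool_pos [0.6694, 0.0254, 0.0506]
tcp_rot [[-0.9198, -0.3924, 0.0017], [-0.3924, 0.9198, 0.0004], [-0.0018, -0.0003, -1.0]]
contact_force [0.4778, 2.0685, 2.3744]
wrist_torque [0.3399, -0.1985, -0.0961]
opening 0.328
left [ 7.79  9.26 -0.02]
near [15.37  2.82 -0.03]
far [ 0.15  0.02 -0.  ]
right [ 7.78 -6.4  -0.01]
```

servo_tool:
  plan:
    - {"x":0,"y":0,"z":-0.05,"wx":0,"wy":0,"wz":0,"jaw":2}
    - {"x":0,"y":0,"z":-0.05,"wx":0,"wy":0,"wz":0,"jaw":2}
    - {"x":0,"y":0,"z":-0.05,"wx":0,"wy":0,"wz":0,"jaw":2}
    - {"x":0,"y":0,"z":-0.05,"wx":0,"wy":0,"wz":0,"jaw":2}
    - {"x":0,"y":0,"z":0,"wx":0,"wy":0,"wz":0,"jaw":2}
    - {"x":0,"y":0,"z":0,"wx":0,"wy":0,"wz":0,"jaw":2}

```text
time: 15.4
tool_pos: [0.6688, 0.0252, 0.0517]
tcp_rot: [[-0.92, -0.392, 0.0], [-0.392, 0.92, 0.0], [-0.0, -0.0, -1.0]]
contact_force: [1.3, 1.5, -0.3]
opening: 0.326
```

servo_tool:
  plan:
    - {"x":0,"y":0,"z":-0.05,"wx":0,"wy":0,"wz":0,"jaw":2}
    - {"x":0,"y":0,"z":-0.05,"wx":0,"wy":0,"wz":0,"jaw":2}
    - {"x":0,"y":0,"z":-0.05,"wx":0,"wy":0,"wz":0,"jaw":2}
    - {"x":0,"y":0,"z":0,"wx":0,"wy":0,"wz":0,"jaw":2}
    - {"x":0,"y":0,"z":0,"wx":0,"wy":0,"wz":0,"jaw":2}

```text
time: 15.82
tool_pos: [0.6684, 0.0251, 0.0529]
tcp_rot: [[-0.92, -0.392, -0.001], [-0.392, 0.92, -0.0], [0.001, 0.0, -1.0]]
contact_force: [1.2, 0.9, -2.7]
opening: 0.328
```

```bash
cat > avg.py <<'E'
from plant import readout,cams
import numpy as np,sys
F=[];T=[];Z=[]
for i in range(int(sys.argv[1])):
    o=readout.get_obs();F.append(o["contact_force"]);T.append(o["wrist_torque"]);Z.append(o["tool_pos"]);cams.capture("top")
print("t",round(o["time"],2),"F",np.round(np.mean(F,0),2),"+-",np.round(np.std(F,0)/len(F)**.5,2)[2],"T",np.round(np.mean(T,0),3),"pos",np.round(np.mean(Z,0)*1000,2))
E
python3 avg.py 6; python3 -c "
from plant import cams
from h import *
c=cams.capture('side')['img'][150:240,235:350,::-1]
cv2.imwrite('pics/side4.png',cv2.resize(c,None,fx=6,fy=6,interpolation=cv2.INTER_CUBIC))"
```

```text
t 16.07 F [ 0.37  0.49 -2.91] +- 0.25 T [ 0.085 -0.323 -0.055] pos [668.38  25.07  52.95]
```

View pics/side4.png

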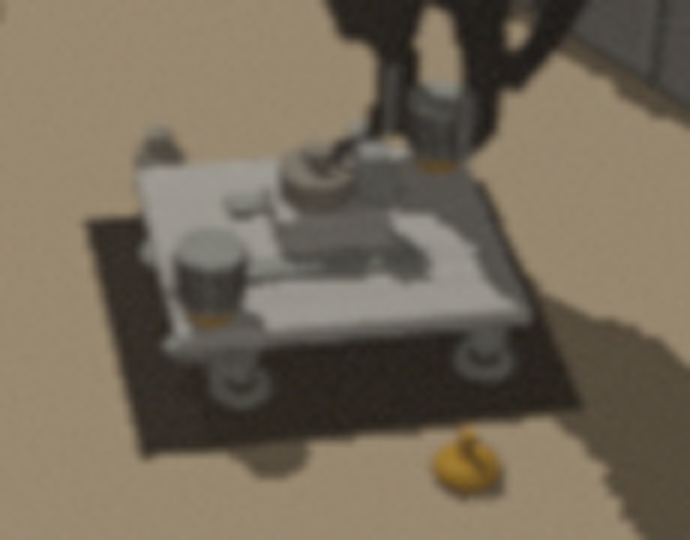

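The lift force is −2.9 N with a moment, so the grip is rigid and the holder isn't pivoting freely. I tilt the tool along with the holder, about tool y, which lies along the rock line.

servo_tool:
  plan:
    - {"x":0.03,"y":0,"z":0,"wx":0,"wy":-0.008,"wz":0,"jaw":2}
    - {"x":0.03,"y":0,"z":0,"wx":0,"wy":-0.008,"wz":0,"jaw":2}
    - {"x":0.03,"y":0,"z":0,"wx":0,"wy":-0.008,"wz":0,"jaw":2}
    - {"x":0,"y":0,"z":0,"wx":0,"wy":0,"wz":0,"jaw":2}
    - {"x":0,"y":0,"z":0,"wx":0,"wy":0,"wz":0,"jaw":2}

```text
time: 16.58
tool_pos: [0.668, 0.0249, 0.0538]
tcp_rot: [[-0.92, -0.392, 0.023], [-0.392, 0.92, 0.01], [-0.025, -0.0, -1.0]]
contact_force: [1.3, 0.8, 0.6]
opening: 0.331
```

```bash
python3 avg.py 5
```

```text
t 16.78 F [ 1.13  0.94 -0.71] +- 0.38 T [ 0.171 -0.242 -0.04 ] pos [668.06  24.92  53.67]
```

servo_tool:
  plan:
    - {"x":0,"y":0,"z":-0.02,"wx":0,"wy":-0.006,"wz":0,"jaw":2}
    - {"x":0,"y":0,"z":-0.02,"wx":0,"wy":-0.006,"wz":0,"jaw":2}
    - {"x":0,"y":0,"z":0,"wx":0,"wy":0,"wz":0,"jaw":2}
    - {"x":0,"y":0,"z":0,"wx":0,"wy":0,"wz":0,"jaw":2}

```text
time: 17.17
tool_pos: [0.6679, 0.0248, 0.054]
tcp_rot: [[-0.919, -0.392, 0.034], [-0.392, 0.92, 0.014], [-0.037, -0.0, -0.999]]
contact_force: [0.7, 0.6, 0.2]
opening: 0.33
```

```bash
python3 avg.py 6;python3 st.py|head -4
```

```text
t 17.42 F [0.79 0.82 0.55] +- 0.18 T [ 0.206 -0.201 -0.01 ] pos [667.98  24.86  53.86]
time 17.4667
joints [0.0314, 0.4162, -0.0516, 1.0693, 0.0131, -0.3716]
tool_pos [0.668, 0.0249, 0.0537]
tcp_rot [[-0.9192, -0.3924, 0.0333], [-0.3921, 0.9198, 0.0141], [-0.0362, -0.0001, -0.9993]]
```

servo_tool:
  plan:
    - {"x":0,"y":0,"z":0,"wx":0.0036,"wy":0,"wz":0.1,"jaw":2}
    - {"x":0,"y":0,"z":0,"wx":0.0036,"wy":0,"wz":0.1,"jaw":2}
    - {"x":0,"y":0,"z":0,"wx":0.0036,"wy":0,"wz":0.1,"jaw":2}
    - {"x":0,"y":0,"z":0,"wx":0.0036,"wy":0,"wz":0.1,"jaw":2}
    - {"x":0,"y":0,"z":0,"wx":0,"wy":0,"wz":0,"jaw":2}
    - {"x":0,"y":0,"z":0,"wx":0,"wy":0,"wz":0,"jaw":2}

```text
time: 17.97
tool_pos: [0.6679, 0.0255, 0.0537]
tcp_rot: [[-0.999, -0.006, 0.036], [-0.006, 1.0, 0.001], [-0.036, 0.001, -0.999]]
contact_force: [1.1, 4.0, 0.5]
opening: 0.329
```

```bash
python3 avg.py 4;python3 st.py|head -4
```

```text
t 18.12 F [0.54 4.35 0.73] +- 0.16 T [ 0.845 -0.103  0.008] pos [667.89  25.41  53.73]
time 18.1667
joints [0.038, 0.4142, -0.0546, 1.0659, -0.0005, 0.0333]
tool_pos [0.6679, 0.0252, 0.0537]
tcp_rot [[-0.9993, -0.0047, 0.036], [-0.0047, 1.0, 0.0009], [-0.036, 0.0007, -0.9994]]
```

servo_tool:
  plan:
    - {"x":0,"y":0.04,"z":0,"wx":0,"wy":0,"wz":0,"jaw":2}
    - {"x":0,"y":0.04,"z":0,"wx":0,"wy":0,"wz":0,"jaw":2}
    - {"x":0,"y":0.02,"z":0,"wx":0.0036,"wy":0,"wz":0.1,"jaw":2}
    - {"x":0,"y":0.02,"z":0,"wx":0.0036,"wy":0,"wz":0.1,"jaw":2}
    - {"x":0,"y":0.02,"z":0,"wx":0.0036,"wy":0,"wz":0.1,"jaw":2}
    - {"x":0,"y":0,"z":0,"wx":0,"wy":0,"wz":0,"jaw":2}
    - {"x":0,"y":0,"z":0,"wx":0,"wy":0,"wz":0,"jaw":2}

```text
time: 18.75
tool_pos: [0.668, 0.0261, 0.0538]
tcp_rot: [[-0.956, 0.29, 0.035], [0.29, 0.957, -0.011], [-0.036, -0.0, -0.999]]
contact_force: [0.5, 3.1, 1.0]
opening: 0.331
```

```bash
python3 avg.py 4;python3 st.py|head -4; python3 -c "
from plant import cams
from h import *
c=cams.capture('side')['img'][150:240,235:350,::-1]
cv2.imwrite('pics/side5.png',cv2.resize(c,None,fx=6,fy=6,interpolation=cv2.INTER_CUBIC))"
```

```text
t 18.9 F [0.24 3.25 1.26] +- 0.08 T [ 0.418 -0.069  0.029] pos [667.97  26.07  53.73]
time 18.95
joints [0.0445, 0.416, -0.052, 1.0689, -0.0123, 0.34]
tool_pos [0.668, 0.0261, 0.0537]
tcp_rot [[-0.956, 0.2915, 0.0345], [0.2913, 0.9566, -0.0108], [-0.0361, -0.0003, -0.9993]]
```

View pics/side5.png

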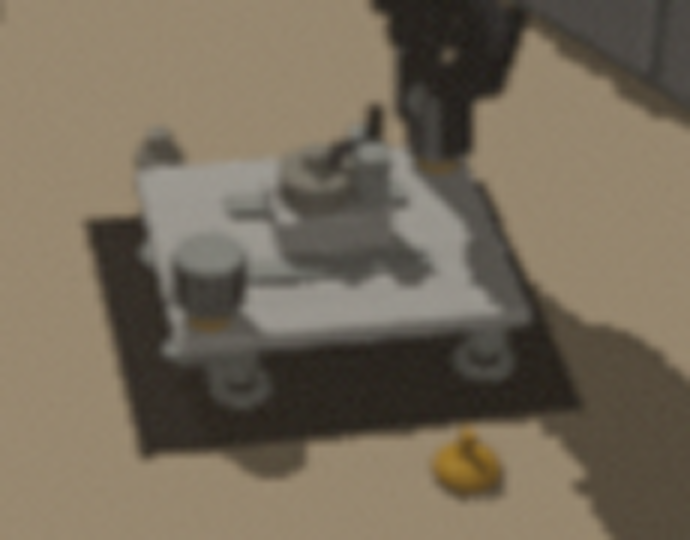

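servo_tool:
  plan:
    - {"x":0,"y":0.04,"z":0,"wx":0,"wy":0,"wz":0,"jaw":2}
    - {"x":0,"y":0.03,"z":0,"wx":0.0036,"wy":0,"wz":0.1,"jaw":2}
    - {"x":0,"y":0.03,"z":0,"wx":0.0036,"wy":0,"wz":0.1,"jaw":2}
    - {"x":0,"y":0.03,"z":0,"wx":0.0036,"wy":0,"wz":0.1,"jaw":2}
    - {"x":0,"y":0,"z":0,"wx":0,"wy":0,"wz":0,"jaw":2}
    - {"x":0,"y":0,"z":0,"wx":0,"wy":0,"wz":0,"jaw":2}

```text
time: 19.5
tool_pos: [0.6683, 0.027, 0.0536]
tcp_rot: [[-0.828, 0.56, 0.029], [0.56, 0.828, -0.021], [-0.036, -0.001, -0.999]]
contact_force: [-0.3, 0.6, 1.6]
opening: 0.328
```

```bash
python3 avg.py 4;python3 st.py|head -4
```

```text
t 19.65 F [-0.49  0.1   2.21] +- 0.27 T [-0.232  0.163  0.006] pos [668.27  26.99  53.66]
time 19.7
joints [0.0503, 0.421, -0.0445, 1.0768, -0.0224, 0.6461]
tool_pos [0.6683, 0.027, 0.0537]
tcp_rot [[-0.827, 0.5615, 0.0296], [0.5611, 0.8275, -0.0209], [-0.0363, -0.0007, -0.9993]]
```

servo_tool:
  plan:
    - {"x":0,"y":0.02,"z":0,"wx":0.0036,"wy":0,"wz":0.1,"jaw":2}
    - {"x":0,"y":0,"z":0,"wx":0,"wy":0,"wz":0,"jaw":2}
    - {"x":0,"y":0,"z":0,"wx":0,"wy":0,"wz":0,"jaw":2}

```text
time: 19.95
tool_pos: [0.6684, 0.0273, 0.0537]
tcp_rot: [[-0.768, 0.64, 0.027], [0.64, 0.768, -0.024], [-0.036, -0.001, -0.999]]
contact_force: [-1.6, -0.2, 2.5]
opening: 0.33
```

```bash
python3 avg.py 4
```

```text
t 20.1 F [-0.67 -1.2   2.93] +- 0.14 T [-0.494  0.314 -0.   ] pos [668.42  27.31  53.73]
```

servo_tool:
  plan:
    - {"x":0,"y":0.01,"z":0,"wx":0.0036,"wy":0,"wz":0.1,"jaw":2}
    - {"x":0,"y":0,"z":0,"wx":0,"wy":0,"wz":0,"jaw":2}
    - {"x":0,"y":0,"z":0,"wx":0,"wy":0,"wz":0,"jaw":2}

```text
time: 20.4
tool_pos: [0.6686, 0.0276, 0.0538]
tcp_rot: [[-0.7, 0.714, 0.025], [0.713, 0.7, -0.026], [-0.036, -0.0, -0.999]]
contact_force: [-1.5, -0.8, 3.6]
opening: 0.325
```

```bash
python3 avg.py 4
```

```text
t 20.55 F [-1.18 -1.34  3.61] +- 0.27 T [-0.592  0.402 -0.01 ] pos [668.57  27.57  53.77]
```

servo_tool:
  plan:
    - {"x":0,"y":0.01,"z":0,"wx":0.0036,"wy":0,"wz":0.1,"jaw":2}
    - {"x":0,"y":0,"z":0,"wx":0,"wy":0,"wz":0,"jaw":2}
    - {"x":0,"y":0,"z":0,"wx":0,"wy":0,"wz":0,"jaw":2}

```text
time: 20.85
tool_pos: [0.6687, 0.0277, 0.0539]
tcp_rot: [[-0.625, 0.78, 0.023], [0.78, 0.626, -0.028], [-0.036, 0.0, -0.999]]
contact_force: [-1.1, -1.9, 4.5]
opening: 0.331
```

```bash
python3 avg.py 4;python3 st.py|head -4
```

```text
t 21.0 F [-1.09 -1.59  4.57] +- 0.17 T [-0.606  0.391 -0.03 ] pos [668.73  27.73  53.85]
time 21.05
joints [0.0544, 0.4277, -0.0341, 1.0878, -0.0293, 0.9502]
tool_pos [0.6687, 0.0277, 0.0538]
tcp_rot [[-0.6242, 0.7809, 0.0228], [0.7804, 0.6247, -0.0281], [-0.0362, 0.0002, -0.9993]]
```

servo_tool:
  plan:
    - {"x":0,"y":0,"z":0,"wx":0.0027,"wy":0,"wz":0.075,"jaw":2}
    - {"x":0,"y":0,"z":0,"wx":0.0027,"wy":0,"wz":0.075,"jaw":2}
    - {"x":0,"y":0,"z":0,"wx":0,"wy":0,"wz":0,"jaw":2}
    - {"x":0,"y":0,"z":0,"wx":0,"wy":0,"wz":0,"jaw":2}

```text
time: 21.38
tool_pos: [0.669, 0.0279, 0.054]
tcp_rot: [[-0.5, 0.866, 0.019], [0.865, 0.5, -0.031], [-0.036, 0.001, -0.999]]
contact_force: [-0.9, -1.6, 5.3]
opening: 0.328
```

```bash
python3 avg.py 4;python3 st.py|head -4
```

```text
t 21.53 F [-0.94 -1.1   5.37] +- 0.24 T [-0.469  0.331 -0.085] pos [668.98  27.93  54.02]
time 21.5833
joints [0.0558, 0.4313, -0.0282, 1.0942, -0.0317, 1.1022]
tool_pos [0.669, 0.0279, 0.054]
tcp_rot [[-0.5001, 0.8658, 0.0188], [0.8652, 0.5005, -0.0307], [-0.036, 0.0009, -0.9994]]
```

servo_tool:
  plan:
    - {"x":0,"y":0,"z":0,"wx":0,"wy":0,"wz":0,"jaw":3.4}
    - {"x":0,"y":0,"z":0,"wx":0,"wy":0,"wz":0,"jaw":3.8}
    - {"x":0,"y":0,"z":0,"wx":0,"wy":0,"wz":0,"jaw":4.2}
    - {"x":0,"y":0,"z":-1,"wx":0,"wy":0,"wz":0,"jaw":4.2}
    - {"x":0,"y":0,"z":-2,"wx":0,"wy":0,"wz":0,"jaw":4.2}
    - {"x":0,"y":0,"z":-3,"wx":0,"wy":0,"wz":0,"jaw":4.2}
    - {"x":0,"y":0,"z":-2,"wx":0,"wy":0.036,"wz":0,"jaw":4.2}
    - {"x":0,"y":0,"z":0,"wx":0,"wy":0,"wz":-0.12,"jaw":4.2}
    - {"x":0,"y":0,"z":0,"wx":0,"wy":0,"wz":-0.12,"jaw":4.2}
    - {"x":0,"y":0,"z":0,"wx":0,"wy":0,"wz":-0.12,"jaw":4.2}
    - {"x":0,"y":0,"z":0,"wx":0,"wy":0,"wz":-0.12,"jaw":4.2}
    - {"x":0,"y":0,"z":0,"wx":0,"wy":0,"wz":-0.12,"jaw":4.2}
    - {"x":0,"y":0,"z":0,"wx":0,"wy":0,"wz":-0.12,"jaw":4.2}
    - {"x":0,"y":0,"z":0,"wx":0,"wy":0,"wz":-0.12,"jaw":4.2}
    - {"x":0,"y":0,"z":0,"wx":0,"wy":0,"wz":-0.12,"jaw":4.2}
    - {"x":0,"y":0,"z":0,"wx":0,"wy":0,"wz":-0.12,"jaw":4.2}
    - {"x":0,"y":0,"z":0,"wx":0,"wy":0,"wz":-0.12,"jaw":4.2}
    - {"x":0,"y":0,"z":0,"wx":0,"wy":0,"wz":-0.12,"jaw":4.2}
    - {"x":0,"y":0,"z":0,"wx":0,"wy":0,"wz":-0.12,"jaw":4.2}
    - {"x":0,"y":0,"z":0,"wx":0,"wy":0,"wz":0,"jaw":4.2}

```text
time: 23.25
tool_pos: [0.6673, 0.0304, 0.1342]
tcp_rot: [[-0.923, -0.385, 0.0], [-0.385, 0.923, 0.0], [-0.0, 0.0, -1.0]]
contact_force: [-0.1, -0.7, -0.6]
opening: 0.487
```

```bash
python3 st.py
python3 - <<'E'
from plant import cams
from h import *
for n,w in(("top",(110,200,195,310)),("side",(150,240,235,350))):
    c=cams.capture(n);pickle.dump(c,open(n+"6.pkl","wb"));c=c["img"][...,::-1]
    cv2.imwrite(f"pics/{n}6.png",cv2.resize(c[w[0]:w[1],w[2]:w[3]],None,fx=6,fy=6,interpolation=cv2.INTER_CUBIC))
E
```

```text
time 23.25
joints [0.0454, 0.4117, 0.1218, 1.2806, 0.0003, -0.3501]
tool_pos [0.6673, 0.0304, 0.1342]
tcp_rot [[-0.9228, -0.3853, 0.0003], [-0.3853, 0.9228, 0.0003], [-0.0004, 0.0002, -1.0]]
contact_force [-0.0687, -0.6807, -0.5619]
wrist_torque [-0.0184, 0.0425, -0.031]
opening 0.4872
left [ 7.86  8.65 -0.  ]
near [ 1.539e+01  2.150e+00 -1.000e-02]
far [ 0.14 -0.53 -0.  ]
right [ 7.72 -7.01 -0.  ]
```

View pics/side6.png

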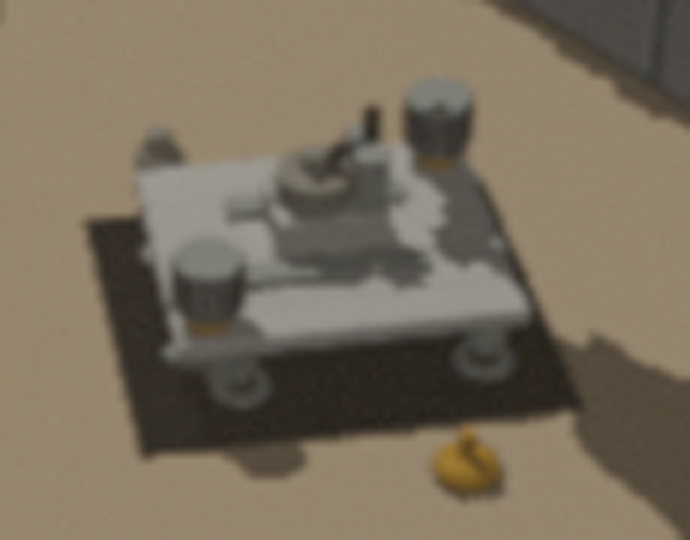

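The holder now rests about level on the far foot: the near knob top at row ~255 lies between the two leans, 242 and 262. Next, the near knob.

servo_tool:
  plan:
    - {"x":3.08,"y":0.43,"z":0,"wx":0,"wy":0,"wz":0,"jaw":4.6}
    - {"x":3.08,"y":0.43,"z":0,"wx":0,"wy":0,"wz":0,"jaw":4.6}
    - {"x":3.08,"y":0.43,"z":0,"wx":0,"wy":0,"wz":0,"jaw":4.6}
    - {"x":3.08,"y":0.43,"z":0,"wx":0,"wy":0,"wz":0,"jaw":4.6}
    - {"x":3.08,"y":0.43,"z":0,"wx":0,"wy":0,"wz":0,"jaw":4.6}
    - {"x":0,"y":0,"z":1.5,"wx":0,"wy":0,"wz":0,"jaw":4.6}
    - {"x":0,"y":0,"z":1.5,"wx":0,"wy":0,"wz":0,"jaw":4.6}
    - {"x":0,"y":0,"z":0,"wx":0,"wy":0,"wz":0,"jaw":4.6}

```text
time: 24.02
tool_pos: [0.5149, -0.0088, 0.1019]
tcp_rot: [[-0.925, -0.38, -0.003], [-0.38, 0.925, 0.0], [0.002, 0.001, -1.0]]
contact_force: [0.2, 0.2, -0.0]
opening: 0.54
```

```bash
python3 st.py
python3 - <<'E'
from plant import cams
from h import *
for n,w in(("top",(110,200,195,310)),("side",(150,240,235,350))):
    c=cams.capture(n);pickle.dump(c,open(n+"7.pkl","wb"));c=c["img"][...,::-1]
    cv2.imwrite(f"pics/{n}7.png",cv2.resize(c[w[0]:w[1],w[2]:w[3]],None,fx=6,fy=6,interpolation=cv2.INTER_CUBIC))
E
```

```text
time 24.0167
joints [-0.0172, 0.1415, -0.3073, 1.1248, 0.0001, -0.4065]
tool_pos [0.5149, -0.0088, 0.1019]
tcp_rot [[-0.9252, -0.3795, -0.0027], [-0.3795, 0.9252, 0.0002], [0.0025, 0.0012, -1.0]]
contact_force [0.2142, 0.2383, -0.011]
wrist_torque [-0.0132, -0.0186, 0.0441]
opening 0.5401
left [-7.68  6.45 -0.01]
near [-0.19 -0.1  -0.  ]
far [-15.45  -2.68  -0.04]
right [-7.91 -9.21 -0.03]
```

View pics/side7.png

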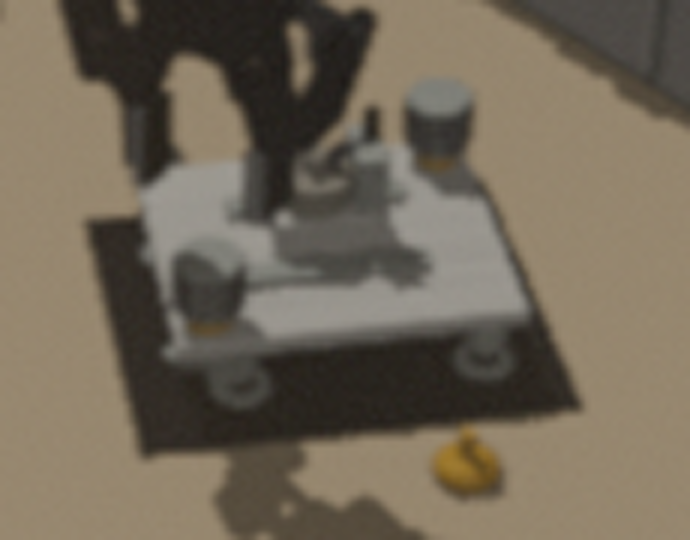

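View pics/top7.png

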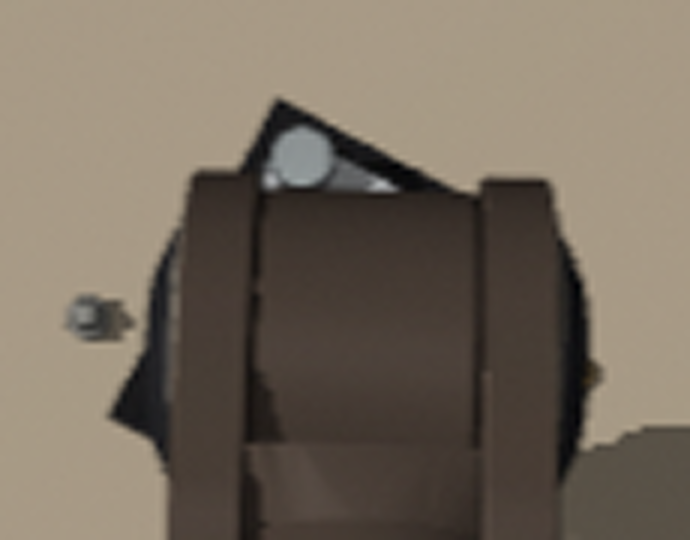

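servo_tool:
  plan:
    - {"x":0,"y":0,"z":1.5,"wx":0,"wy":0,"wz":0,"jaw":4.6}
    - {"x":0,"y":0,"z":1.5,"wx":0,"wy":0,"wz":0,"jaw":4.6}
    - {"x":0,"y":0,"z":1.2,"wx":0,"wy":0,"wz":0,"jaw":4.6}
    - {"x":0,"y":0,"z":0.6,"wx":0,"wy":0,"wz":0,"jaw":4.6}
    - {"x":0,"y":0,"z":0.2,"wx":0,"wy":0,"wz":0,"jaw":4.6}
    - {"x":0,"y":0,"z":0,"wx":0,"wy":0,"wz":0,"jaw":4.6}
    - {"x":0,"y":0,"z":0,"wx":0,"wy":0,"wz":0,"jaw":3.8}
    - {"x":0,"y":0,"z":0,"wx":0,"wy":0,"wz":0,"jaw":3.4}

```text
time: 24.78
tool_pos: [0.5174, -0.0087, 0.0546]
tcp_rot: [[-0.924, -0.382, 0.001], [-0.382, 0.924, 0.0], [-0.001, -0.001, -1.0]]
contact_force: [-1.0, -0.2, -0.1]
opening: 0.399
```

```bash
python3 avg.py 2
python3 - <<'E'
from plant import cams
from h import *
c=cams.capture("side")["img"][...,::-1]
cv2.imwrite(f"pics/side8.png",cv2.resize(c[150:240,235:350],None,fx=6,fy=6,interpolation=cv2.INTER_CUBIC))
E
```

```text
t 24.83 F [-0.17 -0.2   0.12] +- 0.13 T [ 0.    -0.034 -0.001] pos [517.36  -8.74  54.54]
```

View pics/side8.png

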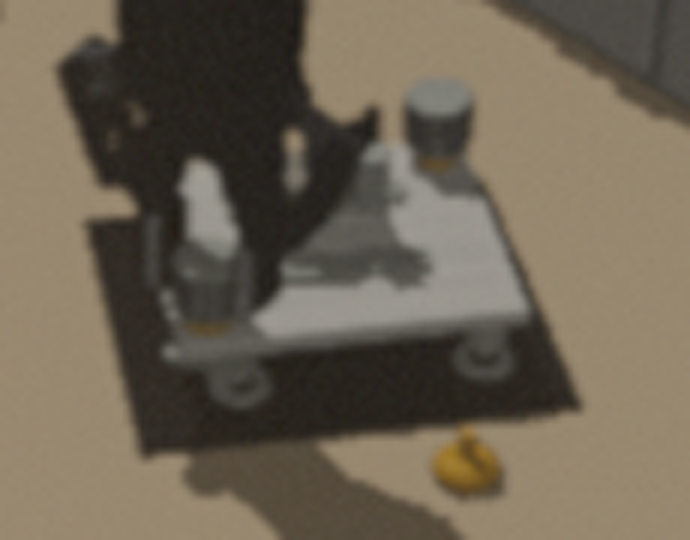

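servo_tool:
  plan:
    - {"x":0.15,"y":-0.08,"z":0.03,"wx":0,"wy":0,"wz":0,"jaw":3.4}
    - {"x":0,"y":0,"z":0,"wx":0,"wy":0,"wz":0,"jaw":3.2}
    - {"x":0,"y":0,"z":0,"wx":0,"wy":0,"wz":0,"jaw":3.0}
    - {"x":0,"y":0,"z":0,"wx":0,"wy":0,"wz":0,"jaw":2.8}
    - {"x":0,"y":0,"z":0,"wx":0,"wy":0,"wz":0,"jaw":2.4}
    - {"x":0,"y":0,"z":0,"wx":0,"wy":0,"wz":0,"jaw":2}
    - {"x":0,"y":0,"z":0,"wx":0,"wy":0,"wz":0,"jaw":2}

```text
time: 25.52
tool_pos: [0.515, -0.0099, 0.0532]
tcp_rot: [[-0.924, -0.382, -0.001], [-0.382, 0.924, 0.0], [0.001, 0.001, -1.0]]
contact_force: [-3.8, 1.5, 1.5]
opening: 0.329
```

```bash
python3 avg.py 5;python3 st.py|head -4
```

```text
t 25.72 F [-4.9   1.66  2.56] +- 0.41 T [0.422 0.933 0.086] pos [515.09  -9.92  53.22]
time 25.7667
joints [-0.0194, 0.1704, -0.385, 1.0163, 0.0003, -0.4118]
tool_pos [0.5151, -0.0099, 0.0532]
tcp_rot [[-0.924, -0.3824, -0.0009], [-0.3824, 0.924, 0.0003], [0.0007, 0.0006, -1.0]]
```

servo_tool:
  plan:
    - {"x":0.04,"y":0.03,"z":-0.02,"wx":0,"wy":0,"wz":0,"jaw":2}
    - {"x":0.04,"y":0.03,"z":-0.02,"wx":0,"wy":0,"wz":0,"jaw":2}
    - {"x":0,"y":0,"z":0,"wx":0,"wy":0,"wz":0,"jaw":2}
    - {"x":0,"y":0,"z":0,"wx":0,"wy":0,"wz":0,"jaw":2}

```text
time: 26.1
tool_pos: [0.5151, -0.0098, 0.0538]
tcp_rot: [[-0.924, -0.382, 0.001], [-0.382, 0.924, 0.0], [-0.001, -0.0, -1.0]]
contact_force: [-0.9, 0.9, -0.6]
opening: 0.328
```

```bash
python3 avg.py 5;python3 st.py|head -4
```

```text
t 26.3 F [-0.42  1.46 -0.13] +- 0.15 T [0.386 0.14  0.033] pos [515.05  -9.8   53.79]
time 26.35
joints [-0.0191, 0.1686, -0.3858, 1.0157, 0.0001, -0.4113]
tool_pos [0.515, -0.0098, 0.0538]
tcp_rot [[-0.924, -0.3823, 0.0006], [-0.3823, 0.924, 0.0001], [-0.0006, -0.0002, -1.0]]
```

servo_tool:
  plan:
    - {"x":0,"y":0,"z":0,"wx":0,"wy":0,"wz":0.1,"jaw":2}
    - {"x":0,"y":0,"z":0,"wx":0,"wy":0,"wz":0.1,"jaw":2}
    - {"x":0,"y":0,"z":0,"wx":0,"wy":0,"wz":0.1,"jaw":2}
    - {"x":0,"y":0,"z":0,"wx":0,"wy":0,"wz":0.1,"jaw":2}
    - {"x":0,"y":0,"z":0,"wx":0,"wy":0,"wz":0,"jaw":2}
    - {"x":0,"y":0,"z":0,"wx":0,"wy":0,"wz":0,"jaw":2}

```text
time: 26.85
tool_pos: [0.515, -0.0094, 0.0539]
tcp_rot: [[-1.0, 0.005, 0.001], [0.005, 1.0, 0.001], [-0.001, 0.001, -1.0]]
contact_force: [0.4, 3.4, 0.3]
opening: 0.328
```

```bash
python3 avg.py 4;python3 st.py|head -4
```

```text
t 27.0 F [0.51 3.91 0.16] +- 0.17 T [ 1.116 -0.084 -0.005] pos [514.99  -9.47  53.88]
time 27.05
joints [-0.0189, 0.1684, -0.3859, 1.0159, 0.0007, -0.0129]
tool_pos [0.5149, -0.0095, 0.0539]
tcp_rot [[-1.0, 0.0061, 0.0006], [0.0061, 1.0, 0.0007], [-0.0006, 0.0007, -1.0]]
```

servo_tool:
  plan:
    - {"x":0,"y":0.05,"z":0,"wx":0,"wy":0,"wz":0,"jaw":2}
    - {"x":0,"y":0.05,"z":0,"wx":0,"wy":0,"wz":0,"jaw":2}
    - {"x":0,"y":0.02,"z":0,"wx":0,"wy":0,"wz":0.1,"jaw":2}
    - {"x":0,"y":0.02,"z":0,"wx":0,"wy":0,"wz":0.1,"jaw":2}
    - {"x":0,"y":0.02,"z":0,"wx":0,"wy":0,"wz":0.1,"jaw":2}
    - {"x":0,"y":0.02,"z":0,"wx":0,"wy":0,"wz":0.1,"jaw":2}
    - {"x":0,"y":0,"z":0,"wx":0,"wy":0,"wz":0,"jaw":2}
    - {"x":0,"y":0,"z":0,"wx":0,"wy":0,"wz":0,"jaw":2}

```text
time: 27.72
tool_pos: [0.5153, -0.0085, 0.0543]
tcp_rot: [[-0.919, 0.394, 0.001], [0.394, 0.919, -0.001], [-0.002, -0.001, -1.0]]
contact_force: [0.3, 0.4, 4.2]
opening: 0.326
```

```bash
python3 avg.py 4;python3 st.py|head -4
```

```text
t 27.87 F [ 0.31 -0.57  4.49] +- 0.14 T [ 0.262 -0.207 -0.035] pos [515.27  -8.5   54.23]
time 27.9167
joints [-0.0159, 0.1683, -0.3853, 1.0161, -0.0009, 0.3906]
tool_pos [0.5152, -0.0084, 0.0541]
tcp_rot [[-0.9185, 0.3954, 0.001], [0.3954, 0.9185, -0.0009], [-0.0013, -0.0004, -1.0]]
```

servo_tool:
  plan:
    - {"x":0,"y":0,"z":-0.06,"wx":0,"wy":0,"wz":0,"jaw":2}
    - {"x":0,"y":0,"z":0,"wx":0,"wy":0,"wz":0,"jaw":2}
    - {"x":0,"y":0,"z":0,"wx":0,"wy":0,"wz":0,"jaw":2}

```text
time: 28.17
tool_pos: [0.515, -0.0082, 0.0543]
tcp_rot: [[-0.918, 0.396, 0.0], [0.396, 0.918, -0.0], [-0.001, -0.0, -1.0]]
contact_force: [2.9, -1.7, 1.9]
opening: 0.327
```

```bash
python3 avg.py 4
```

```text
t 28.32 F [ 2.53 -1.5   2.14] +- 0.08 T [-0.049 -0.545 -0.052] pos [515.01  -8.24  54.32]
```

servo_tool:
  plan:
    - {"x":0,"y":0,"z":-0.06,"wx":0,"wy":0,"wz":0,"jaw":2}
    - {"x":0,"y":0,"z":0,"wx":0,"wy":0,"wz":0,"jaw":2}
    - {"x":0,"y":0,"z":0,"wx":0,"wy":0,"wz":0,"jaw":2}

```text
time: 28.62
tool_pos: [0.5144, -0.0079, 0.0546]
tcp_rot: [[-0.918, 0.396, -0.001], [0.396, 0.918, 0.0], [0.001, -0.0, -1.0]]
contact_force: [1.6, -0.5, -0.2]
opening: 0.325
```

```bash
python3 avg.py 4
```

```text
t 28.77 F [ 1.71 -0.7  -0.11] +- 0.12 T [ 0.037 -0.424 -0.052] pos [514.46  -7.94  54.65]
```

servo_tool:
  plan:
    - {"x":0,"y":0,"z":-0.06,"wx":0,"wy":0,"wz":0,"jaw":2}
    - {"x":0,"y":0,"z":0,"wx":0,"wy":0,"wz":0,"jaw":2}
    - {"x":0,"y":0,"z":0,"wx":0,"wy":0,"wz":0,"jaw":2}

```text
time: 29.07
tool_pos: [0.5145, -0.0079, 0.0552]
tcp_rot: [[-0.918, 0.396, -0.001], [0.396, 0.918, 0.0], [0.001, -0.0, -1.0]]
contact_force: [1.4, 1.0, -2.2]
opening: 0.327
```

```bash
python3 avg.py 4
```

```text
t 29.22 F [ 1.76  0.13 -2.16] +- 0.22 T [ 0.158 -0.327 -0.053] pos [514.48  -7.91  55.27]
```

servo_tool:
  plan:
    - {"x":0,"y":0,"z":-0.06,"wx":0,"wy":0,"wz":0,"jaw":2}
    - {"x":0,"y":0,"z":0,"wx":0,"wy":0,"wz":0,"jaw":2}
    - {"x":0,"y":0,"z":0,"wx":0,"wy":0,"wz":0,"jaw":2}

```text
time: 29.52
tool_pos: [0.5145, -0.008, 0.0559]
tcp_rot: [[-0.918, 0.396, -0.001], [0.396, 0.918, 0.0], [0.001, -0.0, -1.0]]
contact_force: [2.4, -0.1, -3.4]
opening: 0.328
```

```bash
python3 avg.py 4
```

```text
t 29.67 F [ 2.15  0.23 -3.84] +- 0.19 T [ 0.152 -0.236 -0.032] pos [514.55  -7.99  55.92]
```

servo_tool:
  plan:
    - {"x":0,"y":0,"z":0.06,"wx":0,"wy":0,"wz":0,"jaw":2}
    - {"x":0,"y":0,"z":0.06,"wx":0,"wy":0,"wz":0,"jaw":2}
    - {"x":0,"y":0.01,"z":0,"wx":0,"wy":0,"wz":0.08,"jaw":2}
    - {"x":0,"y":0.01,"z":0,"wx":0,"wy":0,"wz":0.08,"jaw":2}
    - {"x":0,"y":0,"z":0,"wx":0,"wy":0,"wz":0.0,"jaw":2}
    - {"x":0,"y":0,"z":0,"wx":0,"wy":0,"wz":0,"jaw":2}

```text
time: 30.22
tool_pos: [0.5147, -0.0078, 0.0551]
tcp_rot: [[-0.844, 0.536, -0.0], [0.536, 0.844, 0.0], [0.0, -0.0, -1.0]]
contact_force: [-1.7, -0.3, 0.4]
opening: 0.326
```

```bash
python3 avg.py 4
```

```text
t 30.37 F [-1.27  0.37  1.02] +- 0.22 T [ 0.307  0.36  -0.039] pos [514.67  -7.82  55.11]
```

servo_tool:
  plan:
    - {"x":0,"y":0.01,"z":0,"wx":0,"wy":0,"wz":0.08,"jaw":2}
    - {"x":0,"y":0.01,"z":0,"wx":0,"wy":0,"wz":0.08,"jaw":2}
    - {"x":0,"y":0,"z":0,"wx":0,"wy":0,"wz":0.0,"jaw":2}
    - {"x":0,"y":0,"z":0,"wx":0,"wy":0,"wz":0,"jaw":2}

```text
time: 30.75
tool_pos: [0.5149, -0.0077, 0.0551]
tcp_rot: [[-0.748, 0.663, -0.0], [0.663, 0.748, -0.0], [0.0, -0.0, -1.0]]
contact_force: [-1.7, 1.0, 3.6]
opening: 0.327
```

```bash
python3 avg.py 4; python3 st.py | head -4
```

```text
t 30.9 F [-1.97  0.84  3.54] +- 0.13 T [ 0.302  0.542 -0.016] pos [514.9   -7.69  55.11]
time 30.95
joints [-0.0149, 0.1679, -0.3836, 1.0193, 0.0001, 0.7114]
tool_pos [0.5149, -0.0077, 0.0551]
tcp_rot [[-0.7476, 0.6642, -0.0], [0.6642, 0.7476, 0.0001], [0.0001, 0.0, -1.0]]
```

servo_tool:
  plan:
    - {"x":0,"y":0,"z":0,"wx":0,"wy":0,"wz":0,"jaw":3.4}
    - {"x":0,"y":0,"z":0,"wx":0,"wy":0,"wz":0,"jaw":3.8}
    - {"x":0,"y":0,"z":0,"wx":0,"wy":0,"wz":0,"jaw":4.2}
    - {"x":0,"y":0,"z":-1,"wx":0,"wy":0,"wz":0,"jaw":4.2}
    - {"x":0,"y":0,"z":-2,"wx":0,"wy":0,"wz":0,"jaw":4.2}
    - {"x":0,"y":0,"z":-1,"wx":0,"wy":0,"wz":0,"jaw":0}
    - {"x":0,"y":0,"z":0,"wx":0,"wy":0,"wz":0,"jaw":0}
    - {"x":0,"y":0,"z":0,"wx":0,"wy":0,"wz":0,"jaw":0}
    - {"x":0,"y":0,"z":0,"wx":0,"wy":0,"wz":0,"jaw":0}
    - {"x":0,"y":0,"z":0,"wx":0,"wy":0,"wz":0,"jaw":0}

```text
time: 31.78
tool_pos: [0.5144, -0.0077, 0.0941]
tcp_rot: [[-0.747, 0.665, -0.001], [0.665, 0.747, 0.0], [0.001, -0.001, -1.0]]
contact_force: [0.8, -0.5, 0.2]
opening: -0.0
```

```bash
python3 st.py|grep -v joint
python3 - <<'E'
from plant import cams
from h import *
c=cams.capture("side");pickle.dump(c,open("side9.pkl","wb"));c=c["img"][...,::-1]
cv2.imwrite(f"pics/side9.png",cv2.resize(c[150:240,235:350],None,fx=6,fy=6,interpolation=cv2.INTER_CUBIC))
E
```

```text
time 31.7833
tool_pos [0.5144, -0.0077, 0.0941]
tcp_rot [[-0.7467, 0.6652, -0.0013], [0.6652, 0.7467, 0.0], [0.001, -0.0008, -1.0]]
contact_force [0.8497, -0.5474, 0.16]
wrist_torque [0.0087, 0.0247, -0.0159]
opening -0.0
left [ 2.33  9.67 -0.01]
near [-0.28  0.07 -0.  ]
far [-9.29 12.65 -0.02]
right [-1.185e+01  3.020e+00 -1.000e-02]
```

View pics/side9.png

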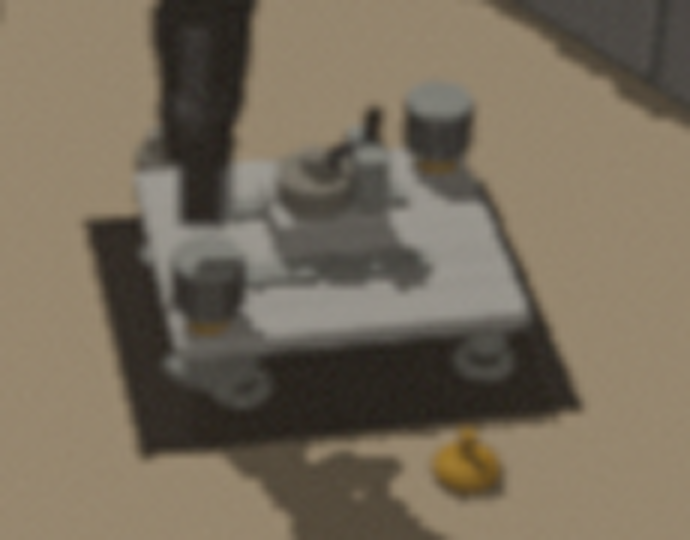

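servo_tool:
  plan:
    - {"x":0,"y":0,"z":0.8,"wx":0,"wy":0,"wz":0,"jaw":0}
    - {"x":0,"y":0,"z":0.6,"wx":0,"wy":0,"wz":0,"jaw":0}
    - {"x":0,"y":0,"z":0.1,"wx":0,"wy":0,"wz":0,"jaw":0}
    - {"x":0,"y":0,"z":0.05,"wx":0,"wy":0,"wz":0,"jaw":0}
    - {"x":0,"y":0,"z":0.05,"wx":0,"wy":0,"wz":0,"jaw":0}
    - {"x":0,"y":0,"z":0,"wx":0,"wy":0,"wz":0,"jaw":0}

```text
time: 32.33
tool_pos: [0.515, -0.0077, 0.0788]
tcp_rot: [[-0.747, 0.665, -0.0], [0.665, 0.747, 0.0], [0.0, -0.0, -1.0]]
contact_force: [0.2, 0.5, -0.5]
opening: -0.004
```

```bash
python3 avg.py 2
```

```text
t 32.38 F [ 0.05  0.53 -0.12] +- 0.3 T [-0.008 -0.027 -0.018] pos [515.02  -7.69  78.93]
```

servo_tool:
  plan:
    - {"x":0,"y":0,"z":0.05,"wx":0,"wy":0,"wz":0,"jaw":0}
    - {"x":0,"y":0,"z":0,"wx":0,"wy":0,"wz":0,"jaw":0}

```text
time: 32.6
tool_pos: [0.5151, -0.0077, 0.0786]
tcp_rot: [[-0.747, 0.665, 0.0], [0.665, 0.747, 0.0], [-0.0, 0.0, -1.0]]
contact_force: [0.2, 0.0, -0.5]
opening: -0.002
```

```bash
python3 avg.py 2
```

```text
t 32.65 F [ 0.08 -0.01 -0.21] +- 0.17 T [ 0.011 -0.013 -0.032] pos [515.07  -7.68  78.57]
```

servo_tool:
  plan:
    - {"x":0,"y":0,"z":0.05,"wx":0,"wy":0,"wz":0,"jaw":0}
    - {"x":0,"y":0,"z":0,"wx":0,"wy":0,"wz":0,"jaw":0}

```text
time: 32.87
tool_pos: [0.515, -0.0077, 0.0779]
tcp_rot: [[-0.747, 0.665, 0.0], [0.665, 0.747, -0.0], [-0.0, 0.0, -1.0]]
contact_force: [0.4, 0.2, 0.9]
opening: -0.004
```

```bash
python3 avg.py 2
```

```text
t 32.92 F [-0.19  0.29  0.6 ] +- 0.19 T [0.015 0.011 0.012] pos [514.94  -7.69  77.9 ]
```

servo_tool:
  plan:
    - {"x":0,"y":0,"z":0.05,"wx":0,"wy":0,"wz":0,"jaw":0}
    - {"x":0,"y":0,"z":0,"wx":0,"wy":0,"wz":0,"jaw":0}

```text
time: 33.13
tool_pos: [0.515, -0.0077, 0.0774]
tcp_rot: [[-0.747, 0.665, -0.0], [0.665, 0.747, 0.0], [0.0, -0.0, -1.0]]
contact_force: [0.0, -0.4, 0.6]
opening: 0.001
```

```bash
python3 avg.py 2
```

```text
t 33.18 F [-0.13 -0.33 -0.15] +- 0.53 T [ 0.026  0.017 -0.007] pos [514.95  -7.66  77.37]
```

servo_tool:
  plan:
    - {"x":0,"y":0,"z":0.05,"wx":0,"wy":0,"wz":0,"jaw":0}
    - {"x":0,"y":0,"z":0,"wx":0,"wy":0,"wz":0,"jaw":0}

```text
time: 33.4
tool_pos: [0.515, -0.0077, 0.0769]
tcp_rot: [[-0.747, 0.665, -0.0], [0.665, 0.747, 0.0], [0.0, -0.0, -1.0]]
contact_force: [0.6, -0.3, 0.3]
opening: 0.004
```

```bash
python3 avg.py 2
```

```text
t 33.45 F [0.19 0.13 0.45] +- 0.09 T [ 0.012 -0.02  -0.015] pos [514.95  -7.7   76.87]
```

servo_tool:
  plan:
    - {"x":0,"y":0,"z":0.05,"wx":0,"wy":0,"wz":0,"jaw":0}
    - {"x":0,"y":0,"z":0,"wx":0,"wy":0,"wz":0,"jaw":0}

```text
time: 33.67
tool_pos: [0.515, -0.0077, 0.0764]
tcp_rot: [[-0.747, 0.665, -0.0], [0.665, 0.747, 0.0], [0.0, 0.0, -1.0]]
contact_force: [0.2, 0.4, 0.0]
opening: 0.004
```

```bash
python3 avg.py 2
```

```text
t 33.72 F [ 0.05  0.08 -0.23] +- 0.19 T [-0.008 -0.016  0.007] pos [514.96  -7.67  76.37]
```

servo_tool:
  plan:
    - {"x":0,"y":0,"z":0.05,"wx":0,"wy":0,"wz":0,"jaw":0}
    - {"x":0,"y":0,"z":0,"wx":0,"wy":0,"wz":0,"jaw":0}

```text
time: 33.93
tool_pos: [0.5149, -0.0077, 0.076]
tcp_rot: [[-0.747, 0.665, -0.0], [0.665, 0.747, -0.0], [-0.0, -0.0, -1.0]]
contact_force: [-0.9, 0.3, 1.6]
opening: -0.001
```

```bash
python3 avg.py 2
```

```text
t 33.98 F [-0.57  0.08  1.68] +- 0.05 T [-0.037  0.081 -0.026] pos [514.95  -7.72  76.01]
```

servo_tool:
  plan:
    - {"x":0,"y":0,"z":0.05,"wx":0,"wy":0,"wz":0,"jaw":0}
    - {"x":0,"y":0,"z":0,"wx":0,"wy":0,"wz":0,"jaw":0}

```text
time: 34.2
tool_pos: [0.5148, -0.0078, 0.0756]
tcp_rot: [[-0.747, 0.665, -0.0], [0.665, 0.747, -0.0], [-0.0, -0.0, -1.0]]
contact_force: [-1.5, -0.6, 3.7]
opening: -0.002
```

```bash
python3 avg.py 2
```

```text
t 34.25 F [-1.82 -0.82  3.64] +- 0.02 T [-0.09   0.41   0.026] pos [514.86  -7.76  75.65]
```

servo_tool:
  plan:
    - {"x":0,"y":0,"z":0.05,"wx":0,"wy":0,"wz":0,"jaw":0}
    - {"x":0,"y":0,"z":0,"wx":0,"wy":0,"wz":0,"jaw":0}

```text
time: 34.47
tool_pos: [0.5147, -0.0078, 0.0753]
tcp_rot: [[-0.747, 0.665, -0.0], [0.665, 0.747, -0.0], [-0.0, -0.0, -1.0]]
contact_force: [-3.2, -0.7, 5.5]
opening: -0.003
```

```bash
python3 avg.py 2
```

```text
t 34.52 F [-3.36 -0.88  6.13] +- 0.47 T [-0.13   0.755  0.013] pos [514.76  -7.79  75.31]
```

servo_tool:
  plan:
    - {"x":0,"y":0,"z":-0.5,"wx":0,"wy":0,"wz":0,"jaw":0}
    - {"x":0,"y":0,"z":-2.5,"wx":0,"wy":0,"wz":0,"jaw":0}
    - {"x":0,"y":0,"z":-2.5,"wx":0,"wy":0,"wz":0,"jaw":0}
    - {"x":-1.83,"y":2.52,"z":0,"wx":0,"wy":0,"wz":0,"jaw":0}
    - {"x":-1.83,"y":2.52,"z":0,"wx":0,"wy":0,"wz":0,"jaw":0}
    - {"x":-1.83,"y":2.52,"z":0,"wx":0,"wy":0,"wz":0,"jaw":0}
    - {"x":-1.83,"y":2.52,"z":0,"wx":0,"wy":0,"wz":0,"jaw":0}
    - {"x":-1.83,"y":2.52,"z":0,"wx":0,"wy":0,"wz":0,"jaw":0}
    - {"x":0,"y":0,"z":2,"wx":0,"wy":0,"wz":0,"jaw":0}
    - {"x":0,"y":0,"z":2,"wx":0,"wy":0,"wz":0,"jaw":0}
    - {"x":0,"y":0,"z":0.7,"wx":0,"wy":0,"wz":0,"jaw":0}
    - {"x":0,"y":0,"z":0,"wx":0,"wy":0,"wz":0,"jaw":0}
    - {"x":0,"y":0,"z":0,"wx":0,"wy":0,"wz":0,"jaw":0}

```text
time: 35.65
tool_pos: [0.6667, 0.0255, 0.083]
tcp_rot: [[-0.747, 0.665, -0.001], [0.665, 0.747, 0.0], [0.001, -0.0, -1.0]]
contact_force: [-0.8, 0.9, 0.9]
opening: -0.001
```

```bash
python3 avg.py 2
```

```text
t 35.7 F [-0.26  0.52  0.55] +- 0.23 T [-0.014 -0.021  0.002] pos [667.01  25.5   83.47]
```

servo_tool:
  plan:
    - {"x":0,"y":0,"z":0.2,"wx":0,"wy":0,"wz":0,"jaw":0}
    - {"x":0,"y":0,"z":0.2,"wx":0,"wy":0,"wz":0,"jaw":0}
    - {"x":0,"y":0,"z":0.1,"wx":0,"wy":0,"wz":0,"jaw":0}
    - {"x":0,"y":0,"z":0,"wx":0,"wy":0,"wz":0,"jaw":0}

```text
time: 36.08
tool_pos: [0.667, 0.0255, 0.078]
tcp_rot: [[-0.747, 0.665, 0.0], [0.665, 0.747, 0.0], [-0.0, 0.0, -1.0]]
contact_force: [0.3, -0.2, 0.2]
opening: 0.0
```

```bash
python3 avg.py 2
```

```text
t 36.13 F [-0.21  0.03  0.26] +- 0.05 T [-0.001 -0.016  0.011] pos [667.01  25.5   78.04]
```

servo_tool:
  plan:
    - {"x":0,"y":0,"z":0.05,"wx":0,"wy":0,"wz":0,"jaw":0}
    - {"x":0,"y":0,"z":0,"wx":0,"wy":0,"wz":0,"jaw":0}

```text
time: 36.35
tool_pos: [0.6671, 0.0255, 0.0774]
tcp_rot: [[-0.747, 0.665, -0.0], [0.665, 0.747, 0.0], [0.0, -0.0, -1.0]]
contact_force: [0.1, -0.4, -0.3]
opening: -0.001
```

```bash
python3 avg.py 2
```

```text
t 36.4 F [-0.27 -0.54 -0.13] +- 0.09 T [-0.009  0.045 -0.007] pos [667.1   25.52  77.39]
```

servo_tool:
  plan:
    - {"x":0,"y":0,"z":0.05,"wx":0,"wy":0,"wz":0,"jaw":0}
    - {"x":0,"y":0,"z":0,"wx":0,"wy":0,"wz":0,"jaw":0}

```text
time: 36.62
tool_pos: [0.6671, 0.0256, 0.0768]
tcp_rot: [[-0.747, 0.665, -0.0], [0.665, 0.747, 0.0], [0.0, -0.0, -1.0]]
contact_force: [0.5, -0.2, -0.3]
opening: 0.0
```

```bash
python3 avg.py 2
```

```text
t 36.67 F [ 0.54 -0.24 -0.19] +- 0.1 T [-0.005  0.033  0.005] pos [667.1   25.54  76.86]
```

servo_tool:
  plan:
    - {"x":0,"y":0,"z":0.05,"wx":0,"wy":0,"wz":0,"jaw":0}
    - {"x":0,"y":0,"z":0,"wx":0,"wy":0,"wz":0,"jaw":0}

```text
time: 36.88
tool_pos: [0.6671, 0.0255, 0.0763]
tcp_rot: [[-0.747, 0.665, -0.0], [0.665, 0.747, 0.0], [0.0, -0.0, -1.0]]
contact_force: [-0.9, 0.7, 0.0]
opening: 0.002
```

```bash
python3 avg.py 2
```

```text
t 36.93 F [-0.75  0.42 -0.16] +- 0.14 T [-0.005 -0.026  0.023] pos [667.1   25.53  76.34]
```

servo_tool:
  plan:
    - {"x":0,"y":0,"z":0.05,"wx":0,"wy":0,"wz":0,"jaw":0}
    - {"x":0,"y":0,"z":0,"wx":0,"wy":0,"wz":0,"jaw":0}

```text
time: 37.15
tool_pos: [0.6673, 0.0256, 0.0761]
tcp_rot: [[-0.747, 0.665, 0.0], [0.665, 0.747, 0.0], [-0.0, 0.0, -1.0]]
contact_force: [-0.2, -0.2, 1.2]
opening: 0.005
```

```bash
python3 avg.py 2
```

```text
t 37.2 F [-0.38 -0.62  1.24] +- 0.05 T [ 0.056 -0.001  0.013] pos [667.27  25.56  76.1 ]
```

servo_tool:
  plan:
    - {"x":0,"y":0,"z":0.05,"wx":0,"wy":0,"wz":0,"jaw":0}
    - {"x":0,"y":0,"z":0,"wx":0,"wy":0,"wz":0,"jaw":0}

```text
time: 37.42
tool_pos: [0.6674, 0.0256, 0.0758]
tcp_rot: [[-0.747, 0.665, 0.001], [0.665, 0.747, 0.0], [-0.001, 0.001, -1.0]]
contact_force: [-0.4, 0.5, 2.6]
opening: 0.0
```

```bash
python3 avg.py 2
```

```text
t 37.47 F [-0.03  0.6   2.63] +- 0.05 T [ 0.075 -0.081 -0.017] pos [667.41  25.6   75.81]
```

servo_tool:
  plan:
    - {"x":0,"y":0,"z":-0.5,"wx":0,"wy":0,"wz":0,"jaw":0}
    - {"x":-0.1,"y":0.1,"z":-1.5,"wx":0,"wy":0,"wz":0,"jaw":4.4}
    - {"x":0,"y":0,"z":-0.8,"wx":0,"wy":0,"wz":0,"jaw":4.4}
    - {"x":0,"y":0,"z":0,"wx":0,"wy":0,"wz":0,"jaw":4.4}
    - {"x":0,"y":0,"z":0,"wx":0,"wy":0,"wz":0,"jaw":4.4}
    - {"x":0,"y":0,"z":0,"wx":0,"wy":0,"wz":0,"jaw":4.4}
    - {"x":0,"y":0,"z":1.5,"wx":0,"wy":0,"wz":0,"jaw":4.4}
    - {"x":0,"y":0,"z":1.5,"wx":0,"wy":0,"wz":0,"jaw":4.4}
    - {"x":0,"y":0,"z":1.2,"wx":0,"wy":0,"wz":0,"jaw":4.4}
    - {"x":0,"y":0,"z":0.6,"wx":0,"wy":0,"wz":0,"jaw":4.4}
    - {"x":0,"y":0,"z":0,"wx":0,"wy":0,"wz":0,"jaw":4.4}
    - {"x":0,"y":0,"z":0,"wx":0,"wy":0,"wz":0,"jaw":3.8}
    - {"x":0,"y":0,"z":0,"wx":0,"wy":0,"wz":0,"jaw":3.4}

```text
time: 38.6
tool_pos: [0.6689, 0.0256, 0.0561]
tcp_rot: [[-0.747, 0.665, 0.001], [0.665, 0.747, 0.0], [-0.001, 0.001, -1.0]]
contact_force: [-0.9, -0.2, 0.2]
opening: 0.401
```

```bash
python3 avg.py 2
python3 - <<'E'
from plant import cams
from h import *
c=cams.capture("side")["img"][...,::-1]
cv2.imwrite(f"pics/side10.png",cv2.resize(c[150:240,235:350],None,fx=6,fy=6,interpolation=cv2.INTER_CUBIC))
E
```

```text
t 38.65 F [-0.37 -0.35  0.2 ] +- 0.01 T [ 0.001 -0.033 -0.024] pos [669.    25.63  56.22]
```

View pics/side10.png

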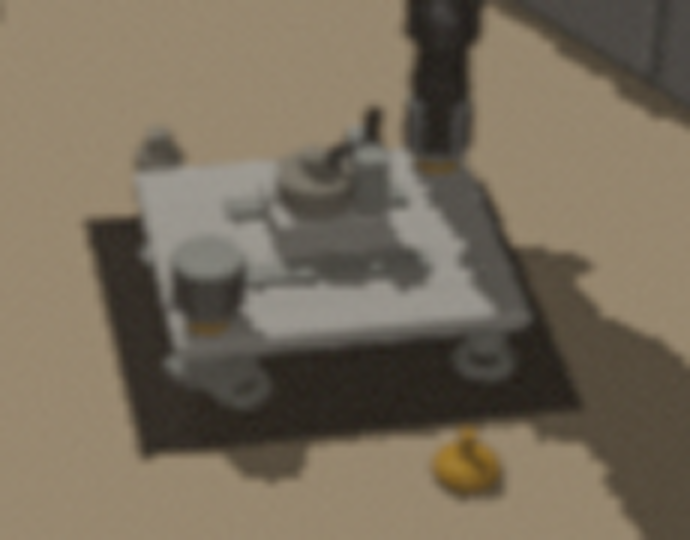

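servo_tool:
  plan:
    - {"x":0,"y":0,"z":0.1,"wx":0,"wy":0,"wz":0,"jaw":3.2}
    - {"x":0,"y":0,"z":0,"wx":0,"wy":0,"wz":0,"jaw":3.0}
    - {"x":0,"y":0,"z":0,"wx":0,"wy":0,"wz":0,"jaw":2.8}
    - {"x":0,"y":0,"z":0,"wx":0,"wy":0,"wz":0,"jaw":2.4}
    - {"x":0,"y":0,"z":0,"wx":0,"wy":0,"wz":0,"jaw":2}
    - {"x":0,"y":0,"z":0,"wx":0,"wy":0,"wz":0,"jaw":2}

```text
time: 39.25
tool_pos: [0.6686, 0.0252, 0.0549]
tcp_rot: [[-0.747, 0.665, 0.0], [0.665, 0.747, -0.001], [-0.001, -0.0, -1.0]]
contact_force: [-1.9, -3.6, 4.9]
opening: 0.328
```

```bash
python3 avg.py 4;python3 st.py|head -4
```

```text
t 39.4 F [-1.62 -3.52  5.23] +- 0.24 T [-0.832  0.48   0.036] pos [668.61  25.23  54.82]
time 39.45
joints [0.0381, 0.4437, -0.0074, 1.1194, -0.0007, 0.7661]
tool_pos [0.6686, 0.0253, 0.0548]
tcp_rot [[-0.7465, 0.6654, 0.0004], [0.6654, 0.7465, -0.0007], [-0.0007, -0.0003, -1.0]]
```

servo_tool:
  plan:
    - {"x":0,"y":-0.04,"z":-0.05,"wx":0,"wy":0,"wz":0,"jaw":2}
    - {"x":0,"y":-0.03,"z":-0.05,"wx":0,"wy":0,"wz":0,"jaw":2}
    - {"x":0,"y":0,"z":-0.02,"wx":0,"wy":0,"wz":0,"jaw":2}
    - {"x":0,"y":0,"z":0,"wx":0,"wy":0,"wz":0,"jaw":2}

```text
time: 39.78
tool_pos: [0.6683, 0.0253, 0.0554]
tcp_rot: [[-0.747, 0.665, 0.0], [0.665, 0.747, 0.0], [0.0, 0.0, -1.0]]
contact_force: [0.5, -1.6, -0.1]
opening: 0.33
```

```bash
python3 avg.py 4
```

```text
t 39.93 F [ 0.98 -1.35  0.55] +- 0.2 T [-0.364 -0.267  0.003] pos [668.25  25.26  55.4 ]
```

servo_tool:
  plan:
    - {"x":0,"y":0,"z":0,"wx":0,"wy":0,"wz":0.065,"jaw":2}
    - {"x":0,"y":0,"z":0,"wx":0,"wy":0,"wz":0.065,"jaw":2}
    - {"x":0,"y":0,"z":0,"wx":0,"wy":0,"wz":0,"jaw":2}
    - {"x":0,"y":0,"z":0,"wx":0,"wy":0,"wz":0,"jaw":2}

```text
time: 40.32
tool_pos: [0.6682, 0.0254, 0.0556]
tcp_rot: [[-0.655, 0.755, 0.0], [0.755, 0.655, 0.001], [0.0, 0.001, -1.0]]
contact_force: [1.6, -0.5, 0.7]
opening: 0.329
```

```bash
python3 avg.py 4
```

```text
t 40.47 F [ 1.56 -0.58 -0.12] +- 0.27 T [-0.088 -0.442 -0.036] pos [668.24  25.34  55.65]
```

servo_tool:
  plan:
    - {"x":0,"y":0,"z":0,"wx":0,"wy":0,"wz":0.06,"jaw":2}
    - {"x":0,"y":0,"z":0,"wx":0,"wy":0,"wz":0.06,"jaw":2}
    - {"x":0,"y":0,"z":0,"wx":0,"wy":0,"wz":0,"jaw":2}
    - {"x":0,"y":0,"z":0,"wx":0,"wy":0,"wz":0,"jaw":2}

```text
time: 40.85
tool_pos: [0.6682, 0.0252, 0.0558]
tcp_rot: [[-0.561, 0.828, 0.0], [0.828, 0.561, 0.0], [-0.0, 0.0, -1.0]]
contact_force: [1.3, -0.4, -0.1]
opening: 0.329
```

```bash
python3 avg.py 4; python3 st.py|head -4
```

```text
t 41.0 F [ 1.29 -0.53  0.71] +- 0.28 T [-0.034 -0.542 -0.027] pos [668.22  25.2   55.75]
time 41.05
joints [0.0376, 0.4424, -0.007, 1.121, 0.0001, 1.0142]
tool_pos [0.6682, 0.0252, 0.0557]
tcp_rot [[-0.5598, 0.8286, 0.0003], [0.8286, 0.5598, 0.0002], [-0.0001, 0.0004, -1.0]]
```

servo_tool:
  plan:
    - {"x":0,"y":0,"z":0,"wx":0,"wy":0,"wz":0,"jaw":3.4}
    - {"x":0,"y":0,"z":0,"wx":0,"wy":0,"wz":0,"jaw":3.8}
    - {"x":0,"y":0,"z":0,"wx":0,"wy":0,"wz":0,"jaw":4.2}
    - {"x":0,"y":0,"z":-1,"wx":0,"wy":0,"wz":0,"jaw":4.2}
    - {"x":0,"y":0,"z":-3,"wx":0,"wy":0,"wz":0,"jaw":4.2}
    - {"x":0,"y":0,"z":-4,"wx":0,"wy":0,"wz":0,"jaw":4.2}
    - {"x":1.16,"y":-2.91,"z":0,"wx":0,"wy":0,"wz":0,"jaw":4.2}
    - {"x":1.16,"y":-2.91,"z":0,"wx":0,"wy":0,"wz":0,"jaw":4.2}
    - {"x":1.16,"y":-2.91,"z":0,"wx":0,"wy":0,"wz":0,"jaw":4.2}
    - {"x":1.16,"y":-2.91,"z":0,"wx":0,"wy":0,"wz":0,"jaw":4.2}
    - {"x":1.16,"y":-2.91,"z":0,"wx":0,"wy":0,"wz":0,"jaw":4.2}
    - {"x":0,"y":0,"z":1.5,"wx":0,"wy":0,"wz":0,"jaw":4.2}
    - {"x":0,"y":0,"z":1.5,"wx":0,"wy":0,"wz":0,"jaw":4.2}
    - {"x":0,"y":0,"z":0,"wx":0,"wy":0,"wz":0,"jaw":4.2}
    - {"x":0,"y":0,"z":0,"wx":0,"wy":0,"wz":0,"jaw":4.2}

```text
time: 42.3
tool_pos: [0.5145, -0.0081, 0.1059]
tcp_rot: [[-0.559, 0.829, -0.001], [0.829, 0.559, 0.0], [0.001, -0.001, -1.0]]
contact_force: [0.8, 0.0, 0.6]
opening: 0.491
```

```bash
python3 avg.py 1
python3 - <<'E'
from plant import cams
from h import *
c=cams.capture("side")["img"][...,::-1]
cv2.imwrite(f"pics/side11.png",cv2.resize(c[150:240,235:350],None,fx=6,fy=6,interpolation=cv2.INTER_CUBIC))
E
```

```text
t 42.3 F [0.76 0.04 0.58] +- 0.0 T [-0.019  0.02   0.043] pos [514.47  -8.09 105.91]
```

View pics/side11.png

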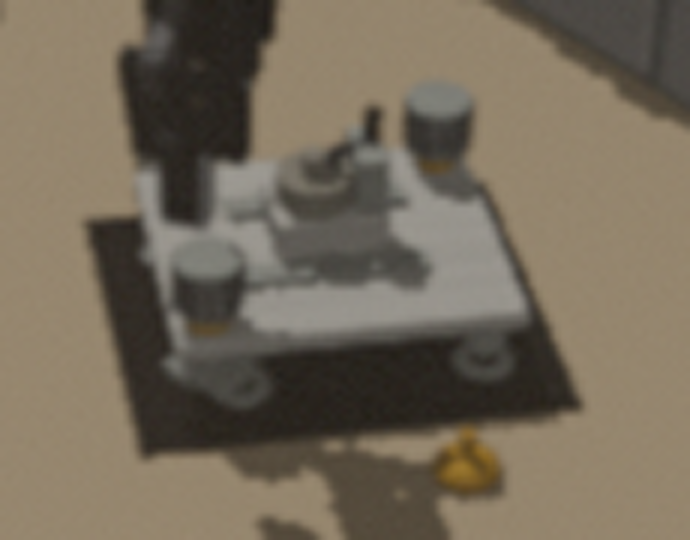

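servo_tool:
  plan:
    - {"x":0,"y":0,"z":1.5,"wx":0,"wy":0,"wz":0,"jaw":4.2}
    - {"x":0,"y":0,"z":1.5,"wx":0,"wy":0,"wz":0,"jaw":4.2}
    - {"x":0,"y":0,"z":1.4,"wx":0,"wy":0,"wz":0,"jaw":4.2}
    - {"x":0,"y":0,"z":0.6,"wx":0,"wy":0,"wz":0,"jaw":4.2}
    - {"x":0,"y":0,"z":0,"wx":0,"wy":0,"wz":0,"jaw":3.6}
    - {"x":0,"y":0,"z":0,"wx":0,"wy":0,"wz":0,"jaw":3.2}
    - {"x":0,"y":0,"z":0,"wx":0,"wy":0,"wz":0,"jaw":3.0}
    - {"x":0,"y":0,"z":0,"wx":0,"wy":0,"wz":0,"jaw":2.8}
    - {"x":0,"y":0,"z":-0.02,"wx":0,"wy":0,"wz":0,"jaw":2.4}
    - {"x":0,"y":0,"z":-0.02,"wx":0,"wy":0,"wz":0,"jaw":2}
    - {"x":0,"y":0,"z":0,"wx":0,"wy":0,"wz":0,"jaw":2}

```text
time: 43.32
tool_pos: [0.5155, -0.0081, 0.0567]
tcp_rot: [[-0.559, 0.829, 0.001], [0.829, 0.559, 0.0], [-0.001, 0.001, -1.0]]
contact_force: [-0.7, 0.1, 1.5]
opening: 0.326
```

```bash
python3 avg.py 4; python3 st.py|head -4
```

```text
t 43.47 F [-0.1   0.53  3.14] +- 0.49 T [ 0.053 -0.081 -0.024] pos [515.5   -8.12  56.62]
time 43.5167
joints [-0.0158, 0.167, -0.3814, 1.0213, 0.0001, 0.962]
tool_pos [0.5155, -0.0081, 0.0565]
tcp_rot [[-0.5589, 0.8292, 0.0012], [0.8292, 0.5589, 0.0001], [-0.0006, 0.001, -1.0]]
```

servo_tool:
  plan:
    - {"x":0,"y":0,"z":-0.05,"wx":0,"wy":0,"wz":0,"jaw":2}
    - {"x":0,"y":0,"z":0,"wx":0,"wy":0,"wz":0.07,"jaw":2}
    - {"x":0,"y":0,"z":0,"wx":0,"wy":0,"wz":0.03,"jaw":2}
    - {"x":0,"y":0,"z":0,"wx":0,"wy":0,"wz":0,"jaw":2}
    - {"x":0,"y":0,"z":0,"wx":0,"wy":0,"wz":0,"jaw":2}

```text
time: 43.93
tool_pos: [0.5155, -0.008, 0.0567]
tcp_rot: [[-0.474, 0.88, 0.001], [0.88, 0.474, 0.0], [-0.0, 0.001, -1.0]]
contact_force: [1.0, 0.2, 1.9]
opening: 0.328
```

```bash
python3 avg.py 4
```

```text
t 44.08 F [1.7  0.59 2.32] +- 0.18 T [ 0.185 -0.513  0.013] pos [515.46  -8.04  56.74]
```

servo_tool:
  plan:
    - {"x":0,"y":0,"z":0,"wx":0,"wy":0,"wz":0.05,"jaw":2}
    - {"x":0,"y":0,"z":0,"wx":0,"wy":0,"wz":0.05,"jaw":2}
    - {"x":0,"y":0,"z":0,"wx":0,"wy":0,"wz":0,"jaw":2}
    - {"x":0,"y":0,"z":0,"wx":0,"wy":0,"wz":0,"jaw":2}

```text
time: 44.47
tool_pos: [0.5154, -0.0081, 0.0568]
tcp_rot: [[-0.384, 0.923, 0.001], [0.923, 0.384, -0.0], [-0.0, 0.001, -1.0]]
contact_force: [1.9, 0.4, 4.6]
opening: 0.327
```

```bash
python3 avg.py 4; python3 st.py|head -4
```

```text
t 44.62 F [2.82 0.37 3.93] +- 0.27 T [ 0.224 -0.756 -0.013] pos [515.4   -8.11  56.76]
time 44.6667
joints [-0.0158, 0.1669, -0.3809, 1.0222, 0.0001, 1.1611]
tool_pos [0.5154, -0.0081, 0.0568]
tcp_rot [[-0.3838, 0.9234, 0.0008], [0.9234, 0.3838, 0.0001], [-0.0002, 0.0008, -1.0]]
```

servo_tool:
  plan:
    - {"x":0,"y":0,"z":0,"wx":0,"wy":0,"wz":0,"jaw":3.4}
    - {"x":0,"y":0,"z":0,"wx":0,"wy":0,"wz":0,"jaw":3.8}
    - {"x":0,"y":0,"z":0,"wx":0,"wy":0,"wz":0,"jaw":4.2}
    - {"x":0,"y":0,"z":-1,"wx":0,"wy":0,"wz":0,"jaw":4.2}
    - {"x":0,"y":0,"z":-2,"wx":0,"wy":0,"wz":0,"jaw":4.0}
    - {"x":0,"y":0,"z":-0.7,"wx":0,"wy":0,"wz":0,"jaw":0}
    - {"x":0,"y":0,"z":0,"wx":0,"wy":0,"wz":0,"jaw":0}
    - {"x":0,"y":0,"z":0,"wx":0,"wy":0,"wz":0,"jaw":0}
    - {"x":0,"y":0,"z":0,"wx":0,"wy":0,"wz":0,"jaw":0}
    - {"x":0,"y":0,"z":0,"wx":0,"wy":0,"wz":0,"jaw":0}
    - {"x":0,"y":0,"z":0.8,"wx":0,"wy":0,"wz":0,"jaw":0}
    - {"x":0,"y":0,"z":0.4,"wx":0,"wy":0,"wz":0,"jaw":0}
    - {"x":0,"y":0,"z":0.2,"wx":0,"wy":0,"wz":0,"jaw":0}
    - {"x":0,"y":0,"z":0.1,"wx":0,"wy":0,"wz":0,"jaw":0}
    - {"x":0,"y":0,"z":0,"wx":0,"wy":0,"wz":0,"jaw":0}

```text
time: 45.92
tool_pos: [0.5146, -0.0081, 0.0779]
tcp_rot: [[-0.383, 0.924, -0.001], [0.924, 0.383, 0.0], [0.0, -0.001, -1.0]]
contact_force: [-0.1, -0.4, 0.0]
opening: 0.001
```

```bash
python3 avg.py 2
```

```text
t 45.97 F [ 0.08 -0.02 -0.3 ] +- 0.22 T [-0.017  0.024 -0.004] pos [514.72  -8.12  78.08]
```

servo_tool:
  plan:
    - {"x":0,"y":0,"z":0.04,"wx":0,"wy":0,"wz":0,"jaw":0}
    - {"x":0,"y":0,"z":0.03,"wx":0,"wy":0,"wz":0,"jaw":0}
    - {"x":0,"y":0,"z":0,"wx":0,"wy":0,"wz":0,"jaw":0}

```text
time: 46.27
tool_pos: [0.5151, -0.0081, 0.0779]
tcp_rot: [[-0.383, 0.924, 0.0], [0.924, 0.383, -0.0], [-0.0, 0.0, -1.0]]
contact_force: [-0.5, -0.2, -0.4]
opening: 0.001
```

```bash
python3 avg.py 2
```

```text
t 46.32 F [-0.39 -0.    0.23] +- 0.44 T [-0.001  0.01   0.02 ] pos [515.06  -8.12  77.95]
```

servo_tool:
  plan:
    - {"x":0,"y":0,"z":0.04,"wx":0,"wy":0,"wz":0,"jaw":0}
    - {"x":0,"y":0,"z":0,"wx":0,"wy":0,"wz":0,"jaw":0}

```text
time: 46.53
tool_pos: [0.515, -0.0081, 0.0774]
tcp_rot: [[-0.383, 0.924, -0.0], [0.924, 0.383, -0.0], [-0.0, -0.0, -1.0]]
contact_force: [0.3, -0.7, -0.6]
opening: 0.002
```

```bash
python3 avg.py 2
```

```text
t 46.58 F [ 0.03 -0.28 -0.75] +- 0.13 T [-0.016 -0.003  0.019] pos [514.97  -8.13  77.4 ]
```

servo_tool:
  plan:
    - {"x":0,"y":0,"z":0.04,"wx":0,"wy":0,"wz":0,"jaw":0}
    - {"x":0,"y":0,"z":0,"wx":0,"wy":0,"wz":0,"jaw":0}

```text
time: 46.8
tool_pos: [0.515, -0.0081, 0.077]
tcp_rot: [[-0.383, 0.924, -0.0], [0.924, 0.383, 0.0], [0.0, -0.0, -1.0]]
contact_force: [-0.4, -0.3, -0.9]
opening: 0.004
```

```bash
python3 avg.py 2
```

```text
t 46.85 F [-0.05 -0.51 -0.21] +- 0.52 T [ 0.009 -0.007  0.024] pos [514.97  -8.12  76.98]
```

servo_tool:
  plan:
    - {"x":0,"y":0,"z":0.04,"wx":0,"wy":0,"wz":0,"jaw":0}
    - {"x":0,"y":0,"z":0,"wx":0,"wy":0,"wz":0,"jaw":0}

```text
time: 47.07
tool_pos: [0.515, -0.0081, 0.0766]
tcp_rot: [[-0.383, 0.924, -0.0], [0.924, 0.383, 0.0], [0.0, 0.0, -1.0]]
contact_force: [0.1, 0.5, 0.7]
opening: 0.0
```

```bash
python3 avg.py 2
```

```text
t 47.12 F [-0.32  0.22  0.57] +- 0.11 T [-0.016  0.007  0.   ] pos [514.97  -8.14  76.59]
```

servo_tool:
  plan:
    - {"x":0,"y":0,"z":0.04,"wx":0,"wy":0,"wz":0,"jaw":0}
    - {"x":0,"y":0,"z":0,"wx":0,"wy":0,"wz":0,"jaw":0}

```text
time: 47.33
tool_pos: [0.515, -0.0081, 0.0763]
tcp_rot: [[-0.383, 0.924, 0.0], [0.924, 0.383, -0.0], [-0.0, 0.0, -1.0]]
contact_force: [-0.1, 0.1, 1.2]
opening: -0.0
```

```bash
python3 avg.py 2
```

```text
t 47.38 F [-0.38 -0.33  1.16] +- 0.05 T [ 0.003  0.108 -0.007] pos [514.98  -8.16  76.3 ]
```

servo_tool:
  plan:
    - {"x":0,"y":0,"z":0.04,"wx":0,"wy":0,"wz":0,"jaw":0}
    - {"x":0,"y":0,"z":0,"wx":0,"wy":0,"wz":0,"jaw":0}

```text
time: 47.6
tool_pos: [0.5149, -0.0082, 0.076]
tcp_rot: [[-0.383, 0.924, 0.0], [0.924, 0.383, -0.0], [-0.0, 0.0, -1.0]]
contact_force: [-1.1, 0.0, 3.1]
opening: -0.001
```

```bash
python3 avg.py 2
```

```text
t 47.65 F [-1.24 -0.1   3.09] +- 0.03 T [-0.055  0.31   0.023] pos [514.95  -8.17  76.03]
```

servo_tool:
  plan:
    - {"x":0,"y":0,"z":0.04,"wx":0,"wy":0,"wz":0,"jaw":0}
    - {"x":0,"y":0,"z":0,"wx":0,"wy":0,"wz":0,"jaw":0}

```text
time: 47.87
tool_pos: [0.5149, -0.0082, 0.0757]
tcp_rot: [[-0.383, 0.924, -0.0], [0.924, 0.383, -0.0], [-0.0, -0.0, -1.0]]
contact_force: [-2.4, -1.2, 5.5]
opening: 0.003
```

```bash
python3 avg.py 2
```

```text
t 47.92 F [-1.89 -1.09  5.15] +- 0.25 T [-0.097  0.531  0.006] pos [514.89  -8.2   75.74]
```

servo_tool:
  plan:
    - {"x":0,"y":0,"z":-0.5,"wx":0,"wy":0,"wz":0,"jaw":0}
    - {"x":0,"y":0,"z":-2.0,"wx":0,"wy":0,"wz":0,"jaw":0}
    - {"x":1.6,"y":1.95,"z":0,"wx":0,"wy":0,"wz":0,"jaw":0}
    - {"x":1.6,"y":1.95,"z":0,"wx":0,"wy":0,"wz":0,"jaw":0}
    - {"x":1.6,"y":1.95,"z":0,"wx":0,"wy":0,"wz":0,"jaw":0}
    - {"x":1.6,"y":1.95,"z":0,"wx":0,"wy":0,"wz":0,"jaw":0}
    - {"x":0,"y":0,"z":2,"wx":0,"wy":0,"wz":0,"jaw":0}
    - {"x":0,"y":0,"z":2,"wx":0,"wy":0,"wz":0,"jaw":0}
    - {"x":0,"y":0,"z":1,"wx":0,"wy":0,"wz":0,"jaw":0}
    - {"x":0,"y":0,"z":0.3,"wx":0,"wy":0,"wz":0,"jaw":0}
    - {"x":0,"y":0,"z":0,"wx":0,"wy":0,"wz":0,"jaw":0}
    - {"x":0,"y":0,"z":0,"wx":0,"wy":0,"wz":0,"jaw":0}

```text
time: 48.97
tool_pos: [0.5629, 0.0807, 0.0482]
tcp_rot: [[-0.383, 0.924, 0.001], [0.924, 0.383, 0.0], [-0.0, 0.001, -1.0]]
contact_force: [0.6, 0.2, -0.5]
opening: 0.001
```

```bash
python3 avg.py 2
```

```text
t 49.02 F [0.3  0.19 0.44] +- 0.69 T [ 0.013 -0.009  0.023] pos [563.02  80.67  48.36]
```

servo_tool:
  plan:
    - {"x":0,"y":0,"z":0.2,"wx":0,"wy":0,"wz":0,"jaw":0}
    - {"x":0,"y":0,"z":0.2,"wx":0,"wy":0,"wz":0,"jaw":0}
    - {"x":0,"y":0,"z":0.1,"wx":0,"wy":0,"wz":0,"jaw":0}
    - {"x":0,"y":0,"z":0,"wx":0,"wy":0,"wz":0,"jaw":0}

```text
time: 49.4
tool_pos: [0.5626, 0.0808, 0.0424]
tcp_rot: [[-0.383, 0.924, 0.0], [0.924, 0.383, -0.0], [-0.0, 0.0, -1.0]]
contact_force: [0.8, -0.6, -0.8]
opening: 0.001
```

```bash
python3 avg.py 2
```

```text
t 49.45 F [ 0.22 -0.29 -0.31] +- 0.32 T [-0.06  -0.013  0.005] pos [562.56  80.79  42.45]
```

servo_tool:
  plan:
    - {"x":0,"y":0,"z":0.04,"wx":0,"wy":0,"wz":0,"jaw":0}
    - {"x":0,"y":0,"z":0,"wx":0,"wy":0,"wz":0,"jaw":0}

```text
time: 49.67
tool_pos: [0.5626, 0.0809, 0.0422]
tcp_rot: [[-0.383, 0.924, 0.0], [0.924, 0.383, 0.0], [0.0, 0.0, -1.0]]
contact_force: [-0.0, -0.6, 3.2]
opening: -0.0
```

```bash
python3 avg.py 2
```

```text
t 49.72 F [ 0.15 -0.07  2.38] +- 0.6 T [ 0.014  0.121 -0.01 ] pos [562.56  80.91  42.23]
```

servo_tool:
  plan:
    - {"x":0,"y":0,"z":0.04,"wx":0,"wy":0,"wz":0,"jaw":0}
    - {"x":0,"y":0,"z":0,"wx":0,"wy":0,"wz":0,"jaw":0}

```text
time: 49.93
tool_pos: [0.5626, 0.0809, 0.0419]
tcp_rot: [[-0.383, 0.924, 0.0], [0.924, 0.383, 0.0], [0.0, 0.0, -1.0]]
contact_force: [-1.2, -0.1, 3.6]
opening: -0.004
```

```bash
python3 avg.py 2
```

```text
t 49.98 F [-1.64 -0.08  3.89] +- 0.22 T [0.013 0.331 0.002] pos [562.58  80.94  41.94]
```

servo_tool:
  plan:
    - {"x":0,"y":0,"z":0.04,"wx":0,"wy":0,"wz":0,"jaw":0}
    - {"x":0,"y":0,"z":0,"wx":0,"wy":0,"wz":0,"jaw":0}

```text
time: 50.2
tool_pos: [0.5626, 0.081, 0.0417]
tcp_rot: [[-0.383, 0.924, 0.0], [0.924, 0.383, 0.0], [0.0, 0.0, -1.0]]
contact_force: [-1.9, 0.2, 7.5]
opening: 0.001
```

```bash
python3 avg.py 2
```

```text
t 50.25 F [-2.65  0.17  7.03] +- 0.35 T [ 0.073  0.524 -0.013] pos [562.6   81.02  41.71]
```

servo_tool:
  plan:
    - {"x":0,"y":0,"z":-0.8,"wx":0,"wy":0,"wz":0,"jaw":0}
    - {"x":0,"y":0,"z":-4,"wx":0,"wy":0,"wz":0,"jaw":0}
    - {"x":0,"y":0,"z":-4,"wx":0,"wy":0,"wz":0,"jaw":0}
    - {"x":-2.28,"y":1.88,"z":0,"wx":0,"wy":0,"wz":0,"jaw":0}
    - {"x":-2.28,"y":1.88,"z":0,"wx":0,"wy":0,"wz":0,"jaw":0}
    - {"x":-2.28,"y":1.88,"z":0,"wx":0,"wy":0,"wz":0,"jaw":0}
    - {"x":-2.28,"y":1.88,"z":0,"wx":0,"wy":0,"wz":0,"jaw":0}
    - {"x":0,"y":0,"z":2.5,"wx":0,"wy":0,"wz":0,"jaw":0}
    - {"x":0,"y":0,"z":2,"wx":0,"wy":0,"wz":0,"jaw":0}
    - {"x":0,"y":0,"z":0.3,"wx":0,"wy":0,"wz":0,"jaw":0}
    - {"x":0,"y":0,"z":0,"wx":0,"wy":0,"wz":0,"jaw":0}
    - {"x":0,"y":0,"z":0,"wx":0,"wy":0,"wz":0,"jaw":0}

```text
time: 51.3
tool_pos: [0.6669, 0.0255, 0.0819]
tcp_rot: [[-0.383, 0.924, 0.0], [0.924, 0.383, -0.0], [-0.0, 0.0, -1.0]]
contact_force: [-0.5, -0.7, 0.1]
opening: -0.003
```

```bash
python3 avg.py 2
```

```text
t 51.35 F [-0.29 -0.23  0.05] +- 0.03 T [-0.006 -0.021  0.014] pos [667.12  25.6   82.27]
```

servo_tool:
  plan:
    - {"x":0,"y":0,"z":0.2,"wx":0,"wy":0,"wz":0,"jaw":0}
    - {"x":0,"y":0,"z":0.15,"wx":0,"wy":0,"wz":0,"jaw":0}
    - {"x":0,"y":0,"z":0.1,"wx":0,"wy":0,"wz":0,"jaw":0}
    - {"x":0,"y":0,"z":0,"wx":0,"wy":0,"wz":0,"jaw":0}

```text
time: 51.73
tool_pos: [0.6668, 0.0255, 0.0768]
tcp_rot: [[-0.383, 0.924, 0.0], [0.924, 0.383, 0.0], [-0.0, 0.0, -1.0]]
contact_force: [0.3, -0.7, 0.0]
opening: -0.001
```

```bash
python3 avg.py 2
```

```text
t 51.78 F [ 0.41 -0.2   0.18] +- 0.12 T [0.007 0.01  0.008] pos [666.83  25.5   76.83]
```

servo_tool:
  plan:
    - {"x":0,"y":0,"z":0.05,"wx":0,"wy":0,"wz":0,"jaw":0}
    - {"x":0,"y":0,"z":0.04,"wx":0,"wy":0,"wz":0,"jaw":0}
    - {"x":0,"y":0,"z":0,"wx":0,"wy":0,"wz":0,"jaw":0}

```text
time: 52.08
tool_pos: [0.6672, 0.0255, 0.0762]
tcp_rot: [[-0.383, 0.924, 0.001], [0.924, 0.383, 0.0], [-0.0, 0.001, -1.0]]
contact_force: [0.6, -0.1, 1.8]
opening: -0.002
```

```bash
python3 avg.py 2
```

```text
t 52.13 F [0.52 0.31 2.31] +- 0.36 T [ 0.055  0.045 -0.001] pos [667.18  25.47  76.21]
```

servo_tool:
  plan:
    - {"x":0,"y":0,"z":0.04,"wx":0,"wy":0,"wz":0,"jaw":0}
    - {"x":0,"y":0,"z":0,"wx":0,"wy":0,"wz":0,"jaw":0}

```text
time: 52.35
tool_pos: [0.6673, 0.0255, 0.0759]
tcp_rot: [[-0.383, 0.924, 0.001], [0.924, 0.383, 0.0], [-0.0, 0.001, -1.0]]
contact_force: [1.4, 0.2, 3.6]
opening: 0.002
```

```bash
python3 avg.py 2
```

```text
t 52.4 F [ 0.93 -0.26  4.26] +- 0.49 T [ 0.107 -0.002  0.019] pos [667.29  25.49  75.95]
```

servo_tool:
  plan:
    - {"x":0,"y":0,"z":0.04,"wx":0,"wy":0,"wz":0,"jaw":0}
    - {"x":0,"y":0,"z":0,"wx":0,"wy":0,"wz":0,"jaw":0}

```text
time: 52.62
tool_pos: [0.6674, 0.0255, 0.0757]
tcp_rot: [[-0.383, 0.924, 0.001], [0.924, 0.383, 0.0], [-0.0, 0.001, -1.0]]
contact_force: [0.2, -0.5, 6.1]
opening: 0.003
```

```bash
python3 avg.py 2
```

```text
t 52.67 F [ 0.05 -0.07  5.81] +- 0.17 T [ 0.116 -0.042  0.006] pos [667.42  25.51  75.72]
```

servo_tool:
  plan:
    - {"x":0,"y":0,"z":-0.5,"wx":0,"wy":0,"wz":0,"jaw":0}
    - {"x":0,"y":0,"z":-2,"wx":0,"wy":0,"wz":0,"jaw":0}
    - {"x":0,"y":0,"z":-4,"wx":0,"wy":0,"wz":0,"jaw":0}
    - {"x":0,"y":0,"z":-4,"wx":0,"wy":0,"wz":0,"jaw":0}
    - {"x":0,"y":0,"z":0,"wx":0,"wy":0,"wz":0,"jaw":0}
    - {"x":0,"y":0,"z":0,"wx":0,"wy":0,"wz":0,"jaw":0}
    - {"x":0,"y":0,"z":0,"wx":0,"wy":0,"wz":0,"jaw":0}

```text
time: 53.3
tool_pos: [0.6667, 0.0253, 0.1794]
tcp_rot: [[-0.383, 0.924, -0.001], [0.924, 0.383, -0.0], [0.0, -0.001, -1.0]]
contact_force: [-0.9, -0.1, -1.1]
opening: 0.001
```

Run:
```python
from plant import cams
from h import *
c=cams.capture("side")["img"][...,::-1]
cv2.imwrite(f"pics/side12.png",cv2.resize(c[150:240,235:350],None,fx=6,fy=6,interpolation=cv2.INTER_CUBIC))
```

```text
(no output)
```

View pics/side12.png

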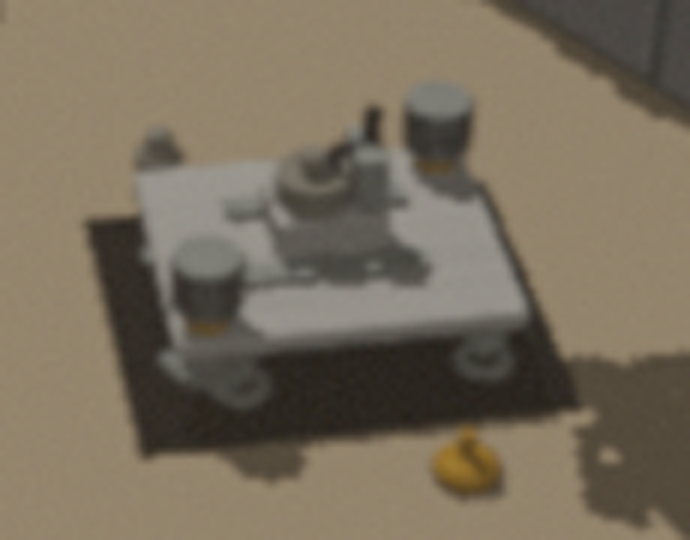

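The holder stands level with its near knob top at (208,250). The die at (158,147) and the button at (466,465) are unmoved, and the gripper is clear. Handing in.

```bash
python3 -c "
from plant import order
print(order.hand_in())"
```

```text
the job is handed in; nothing more can be done
None
```

I set both screw feet by feel and handed the job in at about 53 s. The holder should be level with all four feet carrying weight. I judged the loads by touch and could not read each foot's force directly.

**What I did:** I pressed each knob and a fixed-foot corner lightly to find how short the feet were. I then turned the far knob about 1.7 rad and the near knob about 1.3 rad clockwise in stages, checking in between.

**Last checks:**
- **Level:** Both knob tops sit at about 76.5 mm, and a 5 N press finds them at 75.8 mm on both sides, so the tilt is well under 0.01 rad.
- **No rocking:** Each knob resists a press at once, at about 6–7 N/mm, with no free travel felt.
- **Load sharing:** The fixed-foot corner stands about 0.37 mm higher than at the start. I take that to mean roughly half the weight, about 2 N per foot, has moved to the screw feet.
- **Surroundings:** The last picture shows the die and button where they were, and the gripper clear of everything.

**What disagreed:**
- The far knob's first 1.45 rad raised its corner less than the thread pitch predicts, about 3.1 mm instead of 4.1 mm. I corrected this from the measured heights rather than the turn angle.
- I took the "0.6 mm past" hint as counted from first contact, because counting it from the 5 N press point did not fit the measured stiffness.

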